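# Set the refilled dispenser bottles back in the bench holders

### The job

The refilled dispenser bottles have come back to the repair bench in the grey carrier, in no order: put each of the four into the holder on the bench bar whose collar has the colour of its cap, so that the row stands in its working order again. Keep the bottles upright all the way, set each down on the bottom of its holder without dropping it, and leave the blue bottle in its place.

Things in the scene. Friction and masses are not known exactly. Their poses are not given: they have to be found in the camera images.
- bottle_red: loose dispenser bottle with a red cap and red band: 98 mm tall, about 55 g. Milky round body 30 mm in diameter from the underside up to 66 mm, with the red band at 40-60 mm; shoulder to 73 mm; red pointed cap 23 mm in diameter at 73-84 mm, tapering to 8 mm at the tip. Origin: centre of its underside, z up its axis. At the start it stands in a well of the grey carrier
- bottle_yellow: loose dispenser bottle with a yellow cap and yellow band: 98 mm tall, about 55 g. Milky round body 30 mm in diameter from the underside up to 66 mm, with the yellow band at 40-60 mm; shoulder to 73 mm; yellow pointed cap 23 mm in diameter at 73-84 mm, tapering to 8 mm at the tip. Origin: centre of its underside, z up its axis. At the start it stands in a well of the grey carrier
- bottle_green: loose dispenser bottle with a green cap and green band: 98 mm tall, about 55 g. Milky round body 30 mm in diameter from the underside up to 66 mm, with the green band at 40-60 mm; shoulder to 73 mm; green pointed cap 23 mm in diameter at 73-84 mm, tapering to 8 mm at the tip. Origin: centre of its underside, z up its axis. At the start it stands in a well of the grey carrier
- bottle_black: loose dispenser bottle with a black cap and black band: 98 mm tall, about 55 g. Milky round body 30 mm in diameter from the underside up to 66 mm, with the black band at 40-60 mm; shoulder to 73 mm; black pointed cap 23 mm in diameter at 73-84 mm, tapering to 8 mm at the tip. Origin: centre of its underside, z up its axis. At the start it stands in a well of the grey carrier
- holder_red: bottle holder with a red collar, one of five screwed in a row, 66 mm apart, on an aluminium bar that stands on the mat (fixed). Round grey cup, red ring round its rim: 56 mm outside diameter, 45 mm inside, rim 29 mm above its underside, inner floor 4 mm above its underside. Origin: centre of its underside, z up; its y axis runs along the row of holders, its x axis across it (free space on both sides)
- holder_yellow: bottle holder with a yellow collar, one of five screwed in a row, 66 mm apart, on an aluminium bar that stands on the mat (fixed). Round grey cup, yellow ring round its rim: 56 mm outside diameter, 45 mm inside, rim 29 mm above its underside, inner floor 4 mm above its underside. Origin: centre of its underside, z up; its y axis runs along the row of holders, its x axis across it (free space on both sides)
- holder_green: bottle holder with a green collar, one of five screwed in a row, 66 mm apart, on an aluminium bar that stands on the mat (fixed). Round grey cup, green ring round its rim: 56 mm outside diameter, 45 mm inside, rim 29 mm above its underside, inner floor 4 mm above its underside. Origin: centre of its underside, z up; its y axis runs along the row of holders, its x axis across it (free space on both sides)
- holder_black: bottle holder with a black collar, one of five screwed in a row, 66 mm apart, on an aluminium bar that stands on the mat (fixed). Round grey cup, black ring round its rim: 56 mm outside diameter, 45 mm inside, rim 29 mm above its underside, inner floor 4 mm above its underside. Origin: centre of its underside, z up; its y axis runs along the row of holders, its x axis across it (free space on both sides)
- bottle_blue: dispenser bottle of the same size with a blue cap and blue band, standing loose in the fifth, blue-collared holder of the same bar, where it belongs. Origin: centre of its underside, z up
- carrier: grey open carrier that stands on the mat (fixed), 60 x 232 mm, walls 26 mm high, with a steel loop at each end: four wells about 52 x 53 mm in a row, centres 56 mm apart, floor 4 mm above its underside, one bottle in each in no fixed order. Origin: centre of its underside, z up; its y axis runs along the row of wells, its x axis across it (free space on both sides)

How it is judged:
At the end, for the whole second after the job is handed in: Red, yellow, green and black bottles each stand in the holder of their colour: axis within 12 mm of the holder's, underside under 9 mm above the holder's underside (on its floor), tilt under 0.1 rad, released, at rest; the blue bottle upright, within 20 mm of where it was (horizontal distance between bottle_red and holder_red below 0.012 m and z of bottle_red in the frame of holder_red between 0 and 0.009 m and angle between each of bottle_red, bottle_yellow, bottle_green, bottle_black, bottle_blue's own z axis and vertical below 0.1 rad and linear speed of each of bottle_red, bottle_yellow, bottle_green, bottle_black, bottle_blue below 0.02 m/s and angular speed of each of bottle_red, bottle_yellow, bottle_green, bottle_black below 0.3 rad/s and horizontal distance between bottle_yellow and holder_yellow below 0.012 m and z of bottle_yellow in the frame of holder_yellow between 0 and 0.009 m and horizontal distance between bottle_green and holder_green below 0.012 m and z of bottle_green in the frame of holder_green between 0 and 0.009 m and horizontal distance between bottle_black and holder_black below 0.012 m and z of bottle_black in the frame of holder_black between 0 and 0.009 m and distance of bottle_blue from where it was at the start of the episode below 0.02 m); the robot touches nothing.
It fails at once if a bottle is tipped more than 35 degrees from upright (angle between any of bottle_red, bottle_yellow, bottle_green, bottle_black, bottle_blue's own z axis and vertical above 0.61 rad).
It fails at once if a bottle is dropped: it falls free for more than about 3 cm (over 0.8 m/s out of the fingers) ((linear speed of bottle_red above 0.8 m/s and contact force between the fingers and bottle_red below 0.05 N) or (linear speed of bottle_yellow above 0.8 m/s and contact force between the fingers and bottle_yellow below 0.05 N) or (linear speed of bottle_green above 0.8 m/s and contact force between the fingers and bottle_green below 0.05 N) or (linear speed of bottle_black above 0.8 m/s and contact force between the fingers and bottle_black below 0.05 N)).
It fails at once if the blue bottle is taken out of its holder (more than 25 mm from where it stood) (distance of bottle_blue from where it was at the start of the episode above 0.025 m).
It also fails if it takes over 115 s, if anything falls off the work surface, if the arm or the gripper's body presses on something with over 40 N, if the wrist force passes 120 N, or if a joint passes its speed limit or range.

### The arm

A 6-joint arm with a two-finger parallel gripper is mounted at the origin on the work surface. World frame = base frame: x ahead of the robot, y to its left, z up, the work surface at z = 0. Lengths are in m, angles in rad, forces in N, time in s.
With the tool pointing down it reaches from about 0.225 to 0.875 m from the base axis. Payload 3.4 kg.
Tool frame: the origin (TCP) lies at the very end of the fingers, on their centre line; the grasp point (between the pads) lies 19 mm behind it (r.pinch_z is the distance from the TCP to the grasp point, in m); z points along the fingers, y is the line along which they close (so a half turn about z gives the same grasp; the last joint's range is limited). The gripper opens to 85 mm and grips with 20 to 120 N. Pads are 22 mm wide; open, the fingers measure 114 mm over their backs; the gripper's body (76 mm by 85 mm) begins 54 mm behind the grasp point. The pads swing forward as they close: fully open they stand 13 mm farther back than shut.
Start: joints at [0.982, 0.276, 1.505, -0, 1.361, -0.121], TCP at [0.259, 0.513, 0.231] pointing down, gripper open.
Joint ranges: [-2.89, 2.89], [-0.75, 2.08], [0.22, 2.7], [-1.18, 4.32], [0.11, 2.71], [-2.7, 2.7]. Speed limits (rad/s): [2.57, 2.57, 3.14, 3.14, 3.14, 3.14].

### API

Orientations are given as a 3x3 rotation matrix whose columns are the frame's x, y, z axes.
In Python, from rig import r gives the robot as it stands.
- The arm moves only by the tool apply_moves, never from a script. Its argument "rows" is a list of rows, each a list of 3 entries, a list of its own where there are three numbers: the shift along the tool's x, y, z in units of 120 mm (1.0 is 120 mm), then the turn, a rotation vector about the tool's x, y, z in units of 360 degrees (1.0 is 360 degrees), then the closure in counts, from 0 (fully open) to 255 (shut). In form: [[[dx, dy, dz], [rx, ry, rz], jaw], ...]. A call has 1 to 10 rows; each row is the pose to reach, as a shift and turn from the pose commanded when the call began, along the tool's axes at that moment, turning the shorter way round; what a row does not reach only later rows make up. A row lasts 1/12 s, in which the tool goes at most 41.7 mm and 7.16 degrees, less where a joint would pass 70% of its speed; a pose out of reach is approached as far as the arm can. A call with a number of a shift or a turn outside -1 to 1 is refused whole. A call with a gripper value outside its range is refused whole. The fingers move at their own pace and stop on an object; the grip force is fixed at half the most. Time passes only in rows, so rows that repeat a pose let the fingers close. It gives the time, the measured TCP pose, the force, the opening and the grip force at its end, in the units of the state.
- r.get_obs(): the state, without advancing time (a new reading comes with each control period).
- r.get_image(name): name is "scene" or "top" or "wrist"; returns the picture (420x560x3 uint8, blue, green, red); there is no depth.
- r.camera_model(name): a dict with "fx", "fy", "cx", "cy" (pixels), "view" (4x4, takes a point from world to camera coordinates). Camera axes: x right, y down, z forward; pixel columns grow to the right and rows downward; lengths in m; the calibration is good to about 2 mm. A picture is of the moment at which its call begins: read the wrist's pose just before it. camera_model takes no time and is no camera call; for the wrist camera it gives the pose at the moment of the call.
- r.finish_job(): hands the job in; it is judged then, once.
The state is a dict: "t": time; "joints": joint angles; "qd": joint speeds; "joint_torque": joint torques, N m; "tool_pos": TCP position; "orientation": TCP orientation; "wrist_force": force on the tool from outside, world axes, zero at the start; "torque": the same for the moment, N m; "opening": opening from 0.0 (shut) to 1.0 (fully open); "finger_force": force on a finger pad.
Only numpy, scipy, OpenCV 4.12 (cv2) and the standard library are available. Lean on these libraries where they do the work, as an engineer would, in place of code of your own. Each camera call takes 0.05 s, during which the arm holds its last target. There are 200 camera calls.

## Working session

There is one attempt and no reset: what is moved stays moved. The work goes in short steps, Python scripts to look and compute and a tool call to move; the robot and the scene stay as the last step left them, time stands still between calls to the robot, and variables do not carry over. Pictures are saved under pics/ and viewed, at most 14 in all, crops included, and the job is handed in when it is done.

Besides the shell and the picture viewer there is one more tool, called after "Emit:" as name(argument=value, ...) on one line, values as JSON. apply_moves: Moves the arm, as the interface text tells. Shifts and turns lie within -1 to 1; 1 stands for 120 mm of shift or 360 degrees of turn. Its arguments: {"type":"object","properties":{"rows":{"type":"array"}},"required":["rows"]}

```bash
mkdir -p pics; ls; python3 - <<'E'
from rig import r
import cv2,numpy as np
o=r.get_obs();print(o['t'],o['tool_pos'],o['orientation'],o['opening'])
for n in ("scene","top"):
    cv2.imwrite(f"pics/{n}0.png",r.get_image(n)); m=r.camera_model(n); print(n,m['fx'],m['cx'],m['cy'],np.round(m['view'],3).tolist())
E
```

```text
pics
0.0 [0.2589787  0.51280505 0.23043384] [[-8.92569574e-01  4.50908509e-01 -1.03525824e-03]
 [ 4.50909634e-01  8.92568313e-01 -1.51938513e-03]
 [ 2.38935018e-04 -1.82296485e-03 -9.99998310e-01]] 0.9989660794701698
scene 451.2297045887375 281.06672243188814 218.0186159834432 [[0.062, 0.998, 0.006, -0.054], [0.788, -0.045, -0.615, -0.402], [-0.613, 0.043, -0.789, 1.44], [0.0, 0.0, 0.0, 1.0]]
top 499.53734251725797 290.25825644079345 205.20178762845708 [[0.007, -1.0, -0.003, -0.002], [-0.995, -0.007, -0.098, 0.535], [0.098, 0.004, -0.995, 1.053], [0.0, 0.0, 0.0, 1.0]]
```

View pics/top0.png

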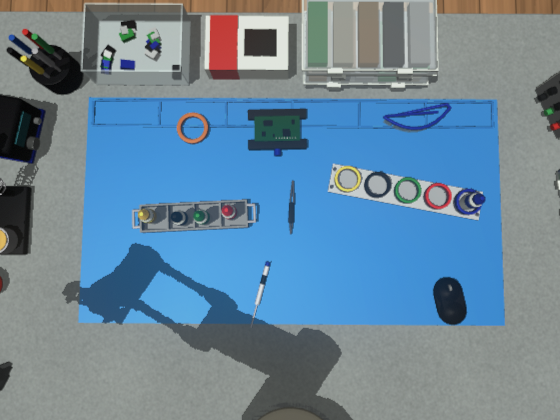

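View pics/scene0.png

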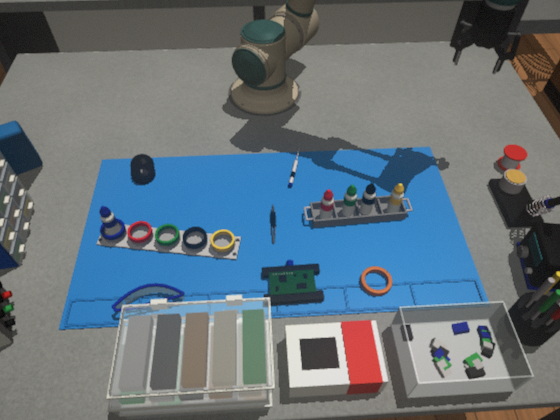

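Top view: the carrier is on the left with caps yellow (146,214), black (178,217), green (201,216) and red (227,211). The holder collars are yellow (348,180), black (378,184), green (407,189), red (438,196) and blue (467,202). The scene view shows the same order mirrored: caps at red (327,197), green (351,190), black (370,189), yellow (397,190).

```bash
cat > h.py <<'E'
import cv2,numpy as np
from rig import r
def ray(n,px):
    m=r.camera_model(n);V=np.array(m['view']);R=V[:3,:3];t=V[:3,3]
    d=R.T@np.array([(px[0]-m['cx'])/m['fx'],(px[1]-m['cy'])/m['fy'],1]);return -R.T@t,d/np.linalg.norm(d)
def tri(pa,pb,a="top",b="scene"):
    c1,d1=ray(a,pa);c2,d2=ray(b,pb)
    s=np.linalg.lstsq(np.c_[d1,-d2],c2-c1,rcond=None)[0]
    p,q=c1+s[0]*d1,c2+s[1]*d2;return (p+q)/2,np.linalg.norm(p-q)*1000
def plane(n,px,z):
    c,d=ray(n,px);return c+d*(z-c[2])/d[2]
E
python3 - <<'E'
import cv2
for n,(x0,x1,y0,y1) in {"top":(125,265,190,240),"scene":(295,420,170,235)}.items():
    pass
t=cv2.imread("pics/top0.png");s=cv2.imread("pics/scene0.png")
f=lambda i,x,y,w,h:cv2.resize(i[y:y+h,x:x+w],None,fx=5,fy=5,interpolation=cv2.INTER_CUBIC)
cv2.imwrite("pics/c1.png",cv2.vconcat([f(t,125,190,160,50),f(s,290,175,160,60)]))
cv2.imwrite("pics/c2.png",cv2.vconcat([f(t,325,160,160,60),f(s,90,200,160,60)]))
E
```

```text
(no output)
```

View pics/c1.png

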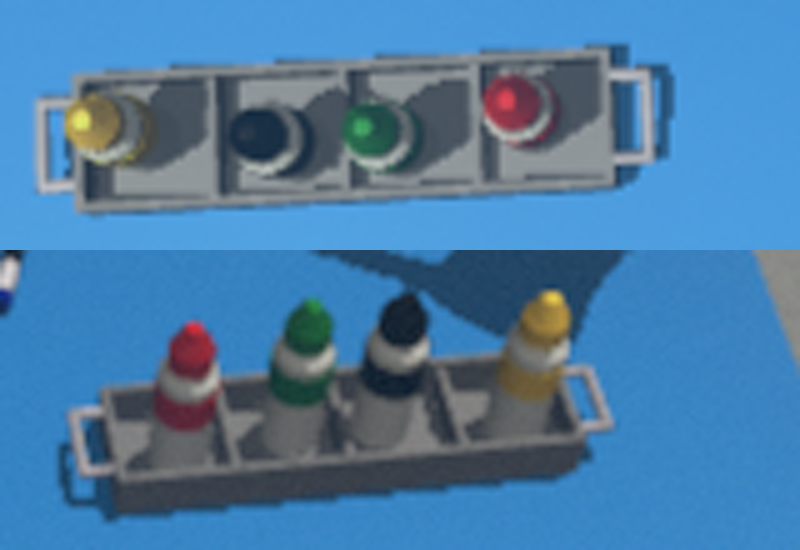

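View pics/c2.png

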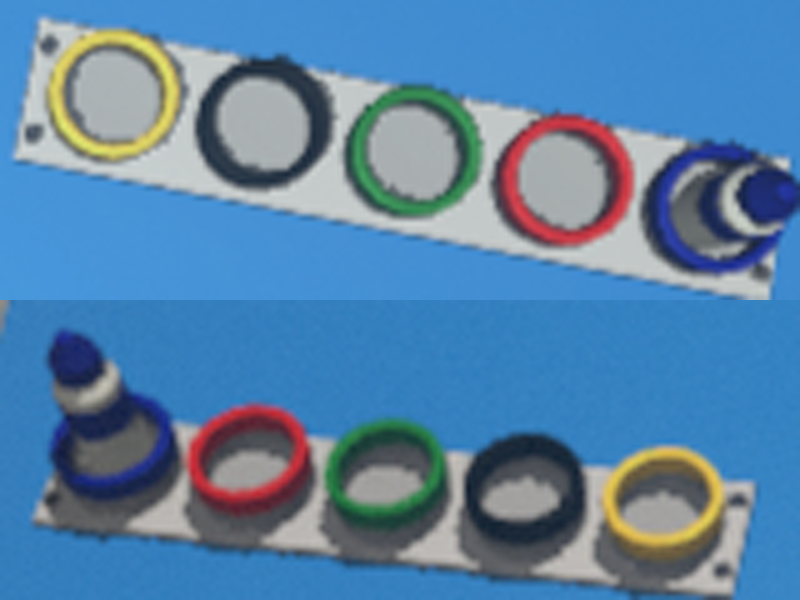

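Crop c1 shows the bottles sitting off-centre in their wells: red towards the far wall, yellow against the outer end. Crop c2 shows all five collars clearly, with the blue bottle in its holder. Next I'll measure the caps and collars in both views.

```bash
python3 - <<'E'
from h import *
I={n:cv2.imread(f"pics/{n}0.png") for n in("top","scene")}
rng={'yellow':[(18,90,90),(34,255,255)],'green':[(55,100,30),(88,255,200)],'red':[(0,120,80),(8,255,255)],'red2':[(170,120,80),(179,255,255)],'black':[(0,0,0),(179,255,60)]}
def mask(n,c,w):
    x,y,W,H=w;g=cv2.resize(I[n][y:y+H,x:x+W],None,fx=4,fy=4,interpolation=cv2.INTER_CUBIC);h=cv2.cvtColor(g,cv2.COLOR_BGR2HSV)
    m=cv2.inRange(h,*map(np.array,rng[c]))
    if c=='red': m|=cv2.inRange(h,*map(np.array,rng['red2']))
    return m
def biggest(n,c,w):
    cs,_=cv2.findContours(mask(n,c,w),cv2.RETR_EXTERNAL,cv2.CHAIN_APPROX_NONE)
    k=max(cs,key=cv2.contourArea)[:,0].astype(float);return (k+.5)/4-.5+np.array(w[:2])
cw={'yellow':((136,206,17,18),(390,180,18,18)),'black':((169,209,19,15),(362,181,16,14)),'green':((192,208,17,16),(344,182,16,16)),'red':((219,202,16,15),(320,187,15,16))}
hw={'yellow':((332,162,32,34),(208,226,28,27)),'black':((362,168,32,35),(180,224,30,30)),'green':((392,174,33,34),(153,221,28,28)),'red':((422,180,32,33),(125,218,30,28))}
print('caps')
for c,(a,b) in cw.items():
    A,B=biggest('top',c,a),biggest('scene',c,b)
    (u,rr)=cv2.minEnclosingCircle(A.astype(np.float32))
    tip=B[B[:,1]<B[:,1].min()+.6].mean(0)
    ca,cb=A.mean(0),B.mean(0)
    M=lambda k:(lambda m:np.array([m['m10'],m['m01']])/m['m00'])(cv2.moments(k.astype(np.float32)))
    p,e=tri(M(A),M(B));print(c,np.round(M(A),1),np.round(M(B),1),'r',round(rr,1),'P',np.round(p*1000,1),'miss',round(e,1),'top@.082',np.round(plane('top',M(A),.085)*1000,1)[:2],'sc',np.round(plane('scene',M(B),.085)*1000,1)[:2])
print('rings');H={}
for c,(a,b) in hw.items():
    A,B=biggest('top',c,a),biggest('scene',c,b)
    ea,eb=[cv2.fitEllipse(cv2.convexHull(k.astype(np.float32))) for k in(A,B)]
    p,e=tri(ea[0],eb[0]);H[c]=p;print(c,np.round(ea[0]+ea[1],1),np.round(eb[0]+eb[1],1),np.round(p*1000,1),'miss',round(e,1),'top@.032',np.round(plane('top',ea[0],.032)*1000,1)[:2],'sc',np.round(plane('scene',eb[0],.032)*1000,1)[:2])
k=list(H.values());print([np.linalg.norm(k[i+1]-k[i])*1000 for i in range(3)],k[3]-k[0])
# carrier corners in top crop (c1 px/5+off), rim z .027
q=[plane('top',(125+u/5-.4,190+v/5-.4),.027)[:2] for u,v in((77,76),(612,48),(617,187),(80,212))];q=np.array(q);print(np.round(q*1000,1),np.round(np.linalg.norm(q-np.roll(q,-1,0),axis=1)*1000,1),q.mean(0))
E
```

```text
caps
yellow [142.3 214.8] [398.8 188.6] r 5.3 P [506.9 302.9  88. ] miss 0.2 top@.082 [507.1 303.6] sc [504.3 304.2]
 ** On entry to DLASCL parameter number  4 had an illegal value
 ** On entry to DLASCL parameter number  4 had an illegal value
 ** On entry to DLASCL parameter number  4 had an illegal value
 ** On entry to DLASCL parameter number  4 had an illegal value
 ** On entry to DLASCL parameter number  5 had an illegal value
 ** On entry to DLASCL parameter number  4 had an illegal value<stdin>:20: RuntimeWarning: invalid value encountered in divide
Traceback (most recent call last):
  File "h.py", line 8, in tri
    s=np.linalg.lstsq(np.c_[d1,-d2],c2-c1,rcond=None)[0]
      ~~~~~~~~~~~~~~~^^^^^^^^^^^^^^^^^^^^^^^^^^^^^^^^
numpy.linalg.LinAlgError: SVD did not converge in Linear Least Squares
```

```bash
cat > m.py <<'E'
from h import *
I={n:cv2.imread(f"pics/{n}0.png") for n in("top","scene")}
rng={'yellow':[(18,90,90),(34,255,255)],'green':[(55,100,30),(88,255,200)],'red':[(0,120,80),(8,255,255)],'red2':[(170,120,80),(179,255,255)]}
def mask(n,c,w,vb=60):
    x,y,W,H=w;g=cv2.resize(I[n][y:y+H,x:x+W],None,fx=4,fy=4,interpolation=cv2.INTER_CUBIC);h=cv2.cvtColor(g,cv2.COLOR_BGR2HSV)
    if c=='black': return ((g[:,:,2]<42)).astype(np.uint8)*255
    m=cv2.inRange(h,*map(np.array,rng[c]))
    if c=='red': m|=cv2.inRange(h,*map(np.array,rng['red2']))
    return m
def biggest(n,c,w):
    cs,_=cv2.findContours(mask(n,c,w),cv2.RETR_EXTERNAL,cv2.CHAIN_APPROX_NONE)
    k=max(cs,key=cv2.contourArea)[:,0].astype(float);return (k+.5)/4-.5+np.array(w[:2])
M=lambda k:(lambda m:np.array([m['m10'],m['m01']])/m['m00'])(cv2.moments(k.astype(np.float32)))
E
python3 - <<'E'
from m import *
print(I['top'][213:219,172:182,2]);print(I['top'][213:219,172:182,0])
cw={'yellow':((136,206,17,18),(390,180,18,18)),'black':((169,209,19,15),(362,181,16,14)),'green':((192,208,17,16),(344,182,16,16)),'red':((219,202,16,15),(320,187,15,16))}
hw={'yellow':((332,162,32,34),(208,226,28,27)),'black':((362,168,32,35),(180,224,30,30)),'green':((392,174,33,34),(153,221,28,28)),'red':((422,180,32,33),(125,218,30,28))}
for c,(a,b) in cw.items():
    A,B=biggest('top',c,a),biggest('scene',c,b)
    u,rr=cv2.minEnclosingCircle(A.astype(np.float32))
    p,e=tri(M(A),M(B));print(c,np.round(M(A),1),np.round(u,1),np.round(M(B),1),'r',round(rr,1),'P',np.round(p*1000,1),'miss',round(e,1),'top@.085',np.round(plane('top',M(A),.085)*1000,1)[:2],'sc',np.round(plane('scene',M(B),.085)*1000,1)[:2])
print('rings');H={}
for c,(a,b) in hw.items():
    A,B=biggest('top',c,a),biggest('scene',c,b)
    ea,eb=[cv2.fitEllipse(cv2.convexHull(k.astype(np.float32))) for k in(A,B)]
    p,e=tri(ea[0],eb[0]);H[c]=p;print(c,np.round(ea[0]+ea[1],1),np.round(eb[0]+eb[1],1),np.round(p*1000,1),'miss',round(e,1),'top@.032',np.round(plane('top',ea[0],.032)*1000,1)[:2],'sc',np.round(plane('scene',eb[0],.032)*1000,1)[:2])
k=list(H.values());print([np.linalg.norm(k[i+1]-k[i])*1000 for i in range(3)],k[3]-k[0])
q=[plane('top',(125+u/5-.4,190+v/5-.4),.027)[:2] for u,v in((77,76),(612,48),(617,187),(80,212))];q=np.array(q);print(np.round(q*1000,1),np.round(np.linalg.norm(q-np.roll(q,-1,0),axis=1)*1000,1),q.mean(0))
E
```

```text
[[37 26 26 26 25 26 26 26 38 73]
 [26 28 29 28 25 25 27 25 25 49]
 [29 35 36 36 28 26 26 26 27 33]
 [31 44 41 39 29 26 26 25 25 26]
 [32 45 42 38 27 27 26 25 26 26]
 [26 27 30 27 26 27 25 26 25 29]]
[[73 68 68 68 68 68 69 68 73 94]
 [68 69 70 69 68 68 68 68 67 79]
 [69 71 73 72 69 69 68 67 68 71]
 [70 76 75 74 69 68 68 67 68 68]
 [70 76 75 73 68 68 68 68 68 68]
 [67 68 69 68 68 68 68 68 67 69]]
yellow [142.3 214.8] [142.7 214.3] [398.8 188.6] r 5.3 P [506.9 302.9  88. ] miss 0.2 top@.085 [507.1 303.6] sc [504.3 304.2]
black [176.  216.4] [175.9 216.8] [371.1 187.1] r 5.8 P [503.8 234.3  93.8] miss 3.1 top@.085 [504.3 234.8] sc [495.9 238.9]
green [198.2 215.4] [198.2 215.4] [351.4 190.2] r 5.6 P [506.4 189.   88.8] miss 0.3 top@.085 [506.7 189.6] sc [503.1 190.2]
red [225.6 210.7] [226.3 210.2] [328.1 194.8] r 5.2 P [516.4 133.1  87.7] miss 1.0 top@.085 [516.7 134. ] sc [514.2 133.1]
rings
yellow [347.3 178.4  25.5  26. ] [222.1 240.1  21.7  24.3] [ 593.2 -120.    32.4] miss 1.0 top@.032 [ 593.3 -120.5] sc [ 592.9 -119.5]
black [377.  183.9  24.4  26.1] [194.6 237.1  22.3  24.3] [ 581.5 -184.    32.9] miss 0.9 top@.032 [ 581.7 -184.6] sc [ 580.9 -183.7]
green [407.4 189.7  25.5  26.4] [166.8 234.3  21.7  24.3] [ 569.4 -249.2   32.4] miss 1.0 top@.032 [ 569.5 -249.8] sc [ 569.1 -248.8]
red [437.8 195.6  25.6  26.4] [139.3 231.5  21.   24.8] [ 557.2 -314.3   32.4] miss 1.0 top@.032 [ 557.3 -315. ] sc [ 557.  -313.9]
[np.float64(65.06740277458522), np.float64(66.34277854799836), np.float64(66.25736512888743)] [-3.60003836e-02 -1.94357189e-01 -5.67832427e-05]
[[533.2 326.9]
 [547.   95.8]
 [486.9  92.7]
 [474.5 323.5]] [231.5  60.2 231.1  58.8] [0.51042635 0.20975172]
```

Emit:
apply_moves(rows=[[[-0.1, -0.03, 0], [0, 0, 0.017], 0], [[-0.2, -0.06, 0], [0, 0, 0.033], 0], [[-0.3, -0.09, 0], [0, 0, 0.05], 0], [[-0.4, -0.12, 0], [0, 0, 0.067], 0], [[-0.5, -0.15, 0], [0, 0, 0.083], 0], [[-0.6, -0.18, 0], [0, 0, 0.1], 0], [[-0.7, -0.21, 0], [0, 0, 0.117], 0], [[-0.8, -0.24, 0], [0, 0, 0.134], 0], [[-0.9, -0.27, 0], [0, 0, 0.15], 0], [[-1, -0.3, 0], [0, 0, 0.1665], 0]])

```text
t: 0.93
tool_pos: [0.3503, 0.4263, 0.2308]
orientation: [[-0.052, 0.999, -0.001], [0.999, 0.052, -0.001], [-0.001, -0.001, -1.0]]
wrist_force: [-0.3, 1.0, 1.1]
opening: 0.999
finger_force: 0.0
```

Emit:
apply_moves(rows=[[[-0.11, 0.12, 0], [0, 0, 0], 0], [[-0.22, 0.25, 0], [0, 0, 0], 0], [[-0.33, 0.37, 0], [0, 0, 0], 0], [[-0.44, 0.5, 0], [0, 0, 0], 0], [[-0.55, 0.62, 0], [0, 0, 0], 0], [[-0.66, 0.75, 0.1], [0, 0, 0], 0], [[-0.77, 0.87, 0.2], [0, 0, 0], 0], [[-0.88, 1.0, 0.3], [0, 0, 0], 0], [[-0.96, 1.0, 0.3], [0, 0, 0], 0], [[-1.0, 1.0, 0.3], [0, 0, 0], 0]])

```text
t: 1.77
tool_pos: [0.4764, 0.3124, 0.1941]
orientation: [[-0.055, 0.998, -0.003], [0.998, 0.055, -0.002], [-0.001, -0.003, -1.0]]
wrist_force: [-1.0, -0.0, 0.7]
opening: 0.998
finger_force: 0.0
```

```bash
cat >> h.py <<'E'
def go(x,y,z,yaw=None):
    "shift (units of 120 mm) and turn from the current pose to a world TCP target in mm"
    o=r.get_obs();R=np.array(o['orientation']);p=np.array(o['tool_pos'])
    s=R.T@(np.array([x,y,z])/1000-p)/.12
    w=np.degrees(np.arctan2(R[1,1],R[0,1]))
    print('t',round(o['t'],2),'pos',np.round(p*1000,1),'yaw',round(w,2),'tilt',np.round(R[:2,2],4),'F',np.round(o['wrist_force'],1),'ff',np.round(o['finger_force'],1),'open',round(o['opening'],3),'-> shift',np.round(s,3),'turn',None if yaw is None else round(-(yaw-w)/360,4))
E
python3 - <<'E'
from h import *
go(506.5,302.5,155,3.25)
cv2.imwrite("pics/w1.png",r.get_image("wrist"))
for a,b in (((40,18),(732,298)),((15,160),(755,183)),((770,298),(35,222))):
    p,e=tri((325+a[0]/5-.4,160+a[1]/5-.4),(90+b[0]/5-.4,200+b[1]/5-.4));print(np.round(p*1000,1),e)
E
```

```text
t 1.77 pos [476.4 312.4 194.1] yaw 3.16 tilt [-0.003  -0.0016] F [-1.  -0.   0.7] ff 0.0 open 0.998 -> shift [-0.096  0.247  0.325] turn -0.0002
[630.9 -90.1   6.7] 1.6763031060822198
[567.2 -78.9   8.3] 1.6293464869871035
[ 515.1 -446.   -70.3] 12.290720340149042
```

View pics/w1.png

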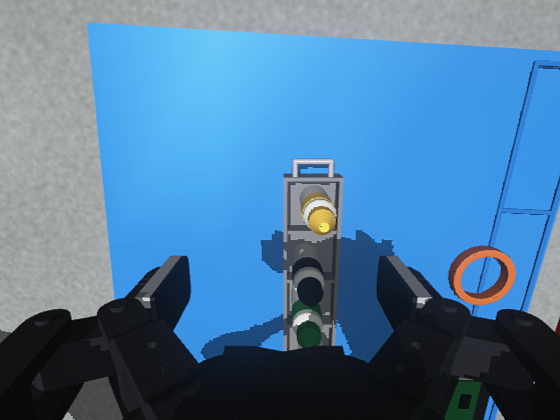

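The wrist view is aligned with the carrier: yellow tip at (322,226), with the black and green caps below it. The bar top triangulates to about 7 mm.

Emit:
apply_moves(rows=[[[-0.03, 0.08, 0.1], [0, 0, 0], 0], [[-0.06, 0.16, 0.2], [0, 0, 0], 0], [[-0.096, 0.247, 0.325], [0, 0, 0], 0], [[-0.096, 0.247, 0.325], [0, 0, 0], 0], [[-0.096, 0.247, 0.325], [0, 0, 0], 0]])

```text
t: 2.23
tool_pos: [0.5066, 0.3041, 0.1549]
orientation: [[-0.057, 0.998, -0.003], [0.998, 0.057, -0.001], [-0.001, -0.003, -1.0]]
wrist_force: [0.0, 0.5, 0.1]
opening: 1.0
finger_force: 0.0
```

```bash
python3 - <<'E'
from h import *
go(506.5,302.5,38,3.25)
w=r.get_image("wrist");cv2.imwrite("pics/w2.png",w)
h=cv2.cvtColor(w,cv2.COLOR_BGR2HSV);m=cv2.inRange(h,np.array((18,90,90)),np.array((34,255,255)))
n,l,s,c=cv2.connectedComponentsWithStats(m)
for i in range(1,n):
    if s[i,4]>40: print(s[i],c[i],np.round(plane('wrist',c[i],.088)*1000,1))
E
```

```text
t 2.23 pos [506.6 304.1 154.9] yaw 3.24 tilt [-0.0027 -0.0008] F [0.  0.5 0.1] ff 0.0 open 1.0 -> shift [-0.013  0.001  0.974] turn -0.0
[267 191  40  24 218] [284.67889908 198.03669725] [506.3 320.2  88. ]
[270 207  33  34 864] [285.94907407 223.81481481] [508.3 301.6  88. ]
```

View pics/w2.png

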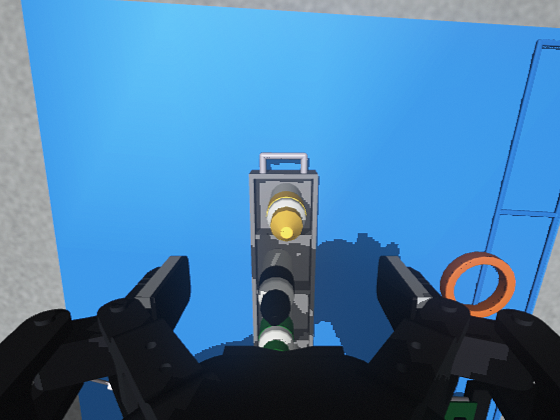

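Wrist view: the yellow cap is centred between the fingers at (286,224). That gives (508,302) mm, in agreement with the other two cameras. Next is descend and grip.

Emit:
apply_moves(rows=[[[0, 0.003, 0.12], [0, 0, 0], 0], [[0, 0.005, 0.26], [0, 0, 0], 0], [[-0.005, 0.005, 0.4], [0, 0, 0], 0], [[-0.01, 0.005, 0.54], [0, 0, 0], 0], [[-0.01, 0.005, 0.68], [0, 0, 0], 0], [[-0.01, 0.005, 0.82], [0, 0, 0], 0], [[-0.01, 0.005, 0.92], [0, 0, 0], 0], [[-0.01, 0.005, 0.97], [0, 0, 0], 0], [[-0.01, 0.005, 0.97], [0, 0, 0], 60], [[-0.01, 0.005, 0.97], [0, 0, 0], 100]])

```text
t: 3.12
tool_pos: [0.5079, 0.3036, 0.0406]
orientation: [[-0.057, 0.998, 0.001], [0.998, 0.057, 0.001], [0.0, 0.001, -1.0]]
wrist_force: [-0.4, 0.5, 1.5]
opening: 0.753
finger_force: 0.0
```

Emit:
apply_moves(rows=[[[0, 0, 0], [0, 0, 0], 130], [[0, 0, 0], [0, 0, 0], 150], [[0, 0, 0], [0, 0, 0], 170], [[0, 0, 0], [0, 0, 0], 190], [[0, 0, 0], [0, 0, 0], 220], [[0, 0, 0], [0, 0, 0], 255], [[0, 0, 0], [0, 0, 0], 255], [[0, 0, 0], [0, 0, 0], 255], [[0, 0, 0], [0, 0, 0], 255]])

```text
t: 3.87
tool_pos: [0.5084, 0.3034, 0.0412]
orientation: [[-0.057, 0.998, 0.002], [0.998, 0.057, 0.001], [0.001, 0.002, -1.0]]
wrist_force: [-0.3, 0.5, 6.5]
opening: 0.331
finger_force: 58.9
```

```bash
python3 - <<'E'
from h import *
go(506.5,302.5,155,3.25)
cv2.imwrite("pics/w3.png",r.get_image("wrist"))
E
```

```text
t 3.87 pos [508.4 303.4  41.2] yaw 3.25 tilt [0.002  0.0011] F [-0.3  0.5  6.5] ff 58.9 open 0.331 -> shift [-0.006 -0.015 -0.948] turn 0.0
```

View pics/w3.png

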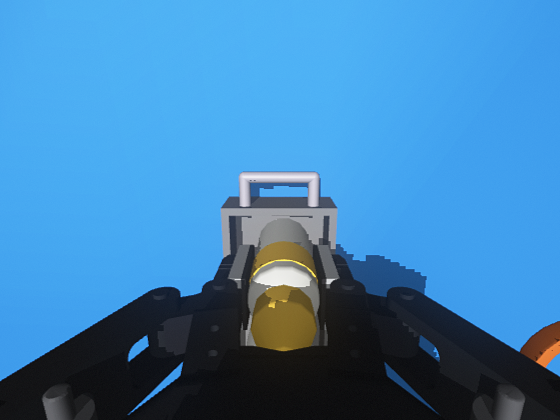

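The grip is secure at 59 N with a 28 mm opening, and the yellow bottle is upright between the pads. Now lift and carry.

Emit:
apply_moves(rows=[[[0, 0, -0.05], [0, 0, 0], 255], [[0, 0, -0.15], [0, 0, 0], 255], [[0, 0, -0.3], [0, 0, 0], 255], [[0, 0, -0.45], [0, 0, 0], 255], [[0, 0, -0.6], [0, 0, 0], 255], [[0, 0, -0.75], [0, 0, 0], 255], [[0, 0, -0.88], [0, 0, 0], 255], [[0, 0, -0.96], [0, 0, 0], 255], [[0, 0, -1.0], [0, 0, 0], 255]])

```text
t: 4.67
tool_pos: [0.5083, 0.3033, 0.1616]
orientation: [[-0.057, 0.998, 0.002], [0.998, 0.057, 0.001], [0.001, 0.002, -1.0]]
wrist_force: [0.5, -0.1, -0.5]
opening: 0.337
finger_force: 59.1
```

Emit:
apply_moves(rows=[[[-0.05, 0.01, 0], [0, 0, 0], 255], [[-0.15, 0.03, 0], [0, 0, 0], 255], [[-0.3, 0.05, 0], [0, 0, 0], 255], [[-0.47, 0.08, 0], [0, 0, 0], 255], [[-0.64, 0.11, 0], [0, 0, 0], 255], [[-0.82, 0.14, 0], [0, 0, 0], 255], [[-1.0, 0.17, 0], [0, 0, 0], 255]])

```text
t: 5.25
tool_pos: [0.5342, 0.1821, 0.1584]
orientation: [[-0.057, 0.998, -0.003], [0.998, 0.057, -0.001], [-0.001, -0.003, -1.0]]
wrist_force: [0.4, 0.6, -0.5]
opening: 0.335
finger_force: 59.1
```

Emit:
apply_moves(rows=[[[-0.17, 0.03, 0], [0, 0, 0], 255], [[-0.34, 0.06, 0], [0, 0, 0], 255], [[-0.51, 0.09, 0], [0, 0, 0], 255], [[-0.68, 0.12, 0], [0, 0, 0], 255], [[-0.84, 0.15, 0], [0, 0, 0], 255], [[-1.0, 0.17, 0], [0, 0, 0], 255]])

```text
t: 5.75
tool_pos: [0.5613, 0.0635, 0.1584]
orientation: [[-0.056, 0.998, -0.003], [0.998, 0.056, -0.001], [-0.0, -0.003, -1.0]]
wrist_force: [-0.1, 0.5, -1.1]
opening: 0.33
finger_force: 59.1
```

Emit:
apply_moves(rows=[[[-0.17, 0.03, 0], [0, 0, 0.006], 255], [[-0.34, 0.06, 0], [0, 0, 0.012], 255], [[-0.51, 0.09, 0], [0, 0, 0.019], 255], [[-0.67, 0.12, 0], [0, 0, 0.025], 255], [[-0.82, 0.15, 0], [0, 0, 0.032], 255], [[-0.94, 0.17, 0], [0, 0, 0.038], 255], [[-1.0, 0.17, 0], [0, 0, 0.038], 255], [[-1.0, 0.17, 0], [0, 0, 0.038], 255]])

```text
t: 6.42
tool_pos: [0.5888, -0.0548, 0.159]
orientation: [[0.182, 0.983, -0.002], [0.983, -0.182, -0.0], [-0.0, -0.002, -1.0]]
wrist_force: [0.4, 0.3, 0.2]
opening: 0.331
finger_force: 59.1
```

```bash
python3 - <<'E'
from h import *
go(593.3,-119.6,50,-10.5)
E
```

```text
t 6.42 pos [588.8 -54.8 159. ] yaw -10.51 tilt [-0.0017 -0.0001] F [0.4 0.3 0.2] ff 59.1 open 0.331 -> shift [-0.524  0.137  0.908] turn -0.0
```

Emit:
apply_moves(rows=[[[-0.1, 0.03, 0], [0, 0, 0], 255], [[-0.22, 0.06, 0], [0, 0, 0], 255], [[-0.34, 0.09, 0], [0, 0, 0], 255], [[-0.45, 0.12, 0], [0, 0, 0], 255], [[-0.524, 0.137, 0], [0, 0, 0], 255], [[-0.524, 0.137, 0.05], [0, 0, 0], 255], [[-0.524, 0.137, 0.15], [0, 0, 0], 255], [[-0.524, 0.137, 0.3], [0, 0, 0], 255], [[-0.524, 0.137, 0.4], [0, 0, 0], 255], [[-0.524, 0.137, 0.4], [0, 0, 0], 255]])

```text
t: 7.25
tool_pos: [0.5917, -0.1167, 0.1088]
orientation: [[0.181, 0.983, -0.006], [0.983, -0.181, 0.002], [0.001, -0.006, -1.0]]
wrist_force: [-0.1, 0.3, -1.0]
opening: 0.334
finger_force: 59.2
```

```bash
python3 - <<'E'
from h import *
go(593.3,-119.6,50,-10.5)
t=r.get_image("top");s=r.get_image("scene")
f=lambda i,x,y,w,h:cv2.resize(i[y:y+h,x:x+w],None,fx=5,fy=5,interpolation=cv2.INTER_CUBIC)
cv2.imwrite("pics/c3.png",cv2.vconcat([f(t,320,150,120,60),f(s,170,190,120,60)]))
E
```

```text
t 7.25 pos [ 591.7 -116.7  108.8] yaw -10.43 tilt [-0.006   0.0025] F [-0.1  0.3 -1. ] ff 59.2 open 0.334 -> shift [-0.022  0.02   0.49 ] turn 0.0002
```

View pics/c3.png

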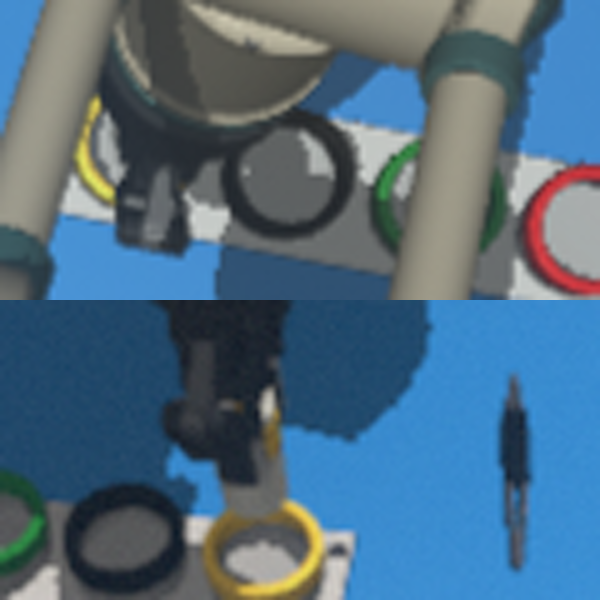

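The scene crop shows the bottle hanging upright over the yellow collar at about (260,540). The top view is blocked by the arm. I'll descend, then make short steps with a force check.

Emit:
apply_moves(rows=[[[0, 0, 0.06], [0, 0, 0], 255], [[-0.01, 0.005, 0.15], [0, 0, 0], 255], [[-0.01, 0.005, 0.26], [0, 0, 0], 255], [[-0.01, 0.005, 0.36], [0, 0, 0], 255], [[-0.01, 0.005, 0.44], [0, 0, 0], 255], [[-0.01, 0.005, 0.49], [0, 0, 0], 255], [[-0.01, 0.005, 0.49], [0, 0, 0], 255], [[-0.01, 0.005, 0.49], [0, 0, 0], 255]])

```text
t: 8.02
tool_pos: [0.5945, -0.119, 0.0529]
orientation: [[0.181, 0.984, -0.0], [0.984, -0.181, 0.0], [0.0, -0.0, -1.0]]
wrist_force: [-0.3, -0.7, -0.9]
opening: 0.331
finger_force: 59.2
```

Emit:
apply_moves(rows=[[[0, 0, 0.015], [0, 0, 0], 255], [[0, 0, 0.015], [0, 0, 0], 255], [[0, 0, 0.015], [0, 0, 0], 255]])

```text
t: 8.27
tool_pos: [0.5948, -0.1191, 0.0518]
orientation: [[0.181, 0.984, 0.001], [0.984, -0.181, -0.0], [-0.0, 0.001, -1.0]]
wrist_force: [-0.1, -0.8, -1.0]
opening: 0.334
finger_force: 59.2
```

Emit:
apply_moves(rows=[[[0, 0, 0.015], [0, 0, 0], 255], [[0, 0, 0.015], [0, 0, 0], 255], [[0, 0, 0.015], [0, 0, 0], 255]])

```text
t: 8.52
tool_pos: [0.5944, -0.119, 0.0496]
orientation: [[0.181, 0.983, 0.0], [0.983, -0.181, 0.0], [0.0, 0.0, -1.0]]
wrist_force: [-0.9, 0.1, 0.4]
opening: 0.333
finger_force: 59.2
```

```bash
python3 - <<'E'
from h import *
go(593.3,-119.6,46,-10.5)
E
```

```text
t 8.52 pos [ 594.4 -119.    49.6] yaw -10.42 tilt [0.0001 0.0001] F [-0.9  0.1  0.4] ff 59.2 open 0.333 -> shift [-0.007 -0.008  0.03 ] turn 0.0002
```

Emit:
apply_moves(rows=[[[0, -0.005, 0.015], [0, 0, 0], 255], [[0, -0.005, 0.015], [0, 0, 0], 255], [[0, -0.005, 0.015], [0, 0, 0], 255]])

```text
t: 8.77
tool_pos: [0.5937, -0.1188, 0.0475]
orientation: [[0.181, 0.984, -0.0], [0.984, -0.181, 0.0], [0.0, -0.0, -1.0]]
wrist_force: [-0.0, -0.1, -0.5]
opening: 0.333
finger_force: 59.2
```

Emit:
apply_moves(rows=[[[0, 0, 0.015], [0, 0, 0], 255], [[0, 0, 0.015], [0, 0, 0], 255], [[0, 0, 0.015], [0, 0, 0], 255]])

```text
t: 9.02
tool_pos: [0.594, -0.1189, 0.0472]
orientation: [[0.181, 0.984, 0.001], [0.984, -0.181, -0.0], [-0.0, 0.001, -1.0]]
wrist_force: [-2.6, -0.3, 8.1]
opening: 0.335
finger_force: 59.9
```

Emit:
apply_moves(rows=[[[0, 0, 0.01], [0, 0, 0], 255], [[0, 0, 0.01], [0, 0, 0], 255], [[0, 0, 0.01], [0, 0, 0], 255]])

```text
t: 9.27
tool_pos: [0.594, -0.1189, 0.0471]
orientation: [[0.181, 0.984, 0.001], [0.984, -0.181, -0.0], [-0.0, 0.001, -1.0]]
wrist_force: [-4.2, 0.9, 13.8]
opening: 0.331
finger_force: 60.6
```

Contact is at TCP 47 mm, as expected (floor about 5–6 mm higher than the carrier's). Release, rise and return for black.

Emit:
apply_moves(rows=[[[0, 0, -0.01], [0, 0, 0], 200], [[0, 0, -0.015], [0, 0, 0], 120], [[0, 0, -0.015], [0, 0, 0], 60], [[0, 0, -0.015], [0, 0, 0], 0], [[0, 0, -0.015], [0, 0, 0], 0], [[0, 0, -0.015], [0, 0, 0], 0], [[0, 0, -0.015], [0, 0, 0], 0], [[0, 0, -0.05], [0, 0, 0], 0], [[0, 0, -0.15], [0, 0, 0], 0], [[0, 0, -0.25], [0, 0, 0], 0]])

```text
t: 10.1
tool_pos: [0.5934, -0.1187, 0.0746]
orientation: [[0.181, 0.984, -0.001], [0.984, -0.181, 0.001], [0.0, -0.002, -1.0]]
wrist_force: [0.1, -0.4, 0.0]
opening: 1.001
finger_force: 0.0
```

Emit:
apply_moves(rows=[[[0, 0, -0.15], [0, 0, 0], 0], [[0, 0, -0.3], [0, 0, 0], 0], [[0, 0, -0.45], [0, 0, 0], 0], [[0, 0, -0.6], [0, 0, 0], 0], [[0, 0, -0.7], [0, 0, 0], 0]])

```text
t: 10.52
tool_pos: [0.5946, -0.1191, 0.1609]
orientation: [[0.181, 0.983, 0.003], [0.984, -0.181, -0.001], [-0.0, 0.003, -1.0]]
wrist_force: [1.1, 0.6, -1.2]
opening: 0.998
finger_force: 0.0
```

Emit:
apply_moves(rows=[[[0.1, -0.05, 0], [0, 0, 0], 0], [[0.28, -0.13, 0], [0, 0, 0], 0], [[0.46, -0.21, 0], [0, 0, 0], 0], [[0.64, -0.3, 0], [0, 0, 0], 0], [[0.82, -0.38, 0], [0, 0, 0], 0], [[1.0, -0.46, 0], [0, 0, 0], 0]])

```text
t: 11.02
tool_pos: [0.5597, 0.0111, 0.1578]
orientation: [[0.181, 0.983, -0.002], [0.983, -0.181, 0.001], [0.001, -0.002, -1.0]]
wrist_force: [0.2, -1.1, -0.5]
opening: 1.001
finger_force: 0.0
```

Emit:
apply_moves(rows=[[[0.18, -0.08, 0], [0, 0, -0.008], 0], [[0.36, -0.16, 0], [0, 0, -0.016], 0], [[0.54, -0.25, 0], [0, 0, -0.024], 0], [[0.72, -0.33, 0], [0, 0, -0.032], 0], [[0.87, -0.4, 0], [0, 0, -0.038], 0], [[1.0, -0.46, 0], [0, 0, -0.038], 0], [[1.0, -0.46, 0], [0, 0, -0.038], 0]])

```text
t: 11.6
tool_pos: [0.5262, 0.1406, 0.1579]
orientation: [[-0.06, 0.998, -0.003], [0.998, 0.06, 0.002], [0.002, -0.003, -1.0]]
wrist_force: [-0.1, 0.6, -0.6]
opening: 0.999
finger_force: 0.0
```

```bash
python3 - <<'E'
from h import *
go(504.3,234.6,155,3.25)
t=r.get_image("top");s=r.get_image("scene")
f=lambda i,x,y,w,h:cv2.resize(i[y:y+h,x:x+w],None,fx=5,fy=5,interpolation=cv2.INTER_CUBIC)
cv2.imwrite("pics/c4.png",cv2.vconcat([f(t,320,150,120,60),f(s,170,190,120,60)]))
E
```

```text
t 11.6 pos [526.2 140.6 157.9] yaw 3.43 tilt [-0.0026  0.002 ] F [-0.1  0.6 -0.6] ff 0.0 open 0.999 -> shift [ 0.793 -0.135  0.026] turn 0.0005
```

View pics/c4.png

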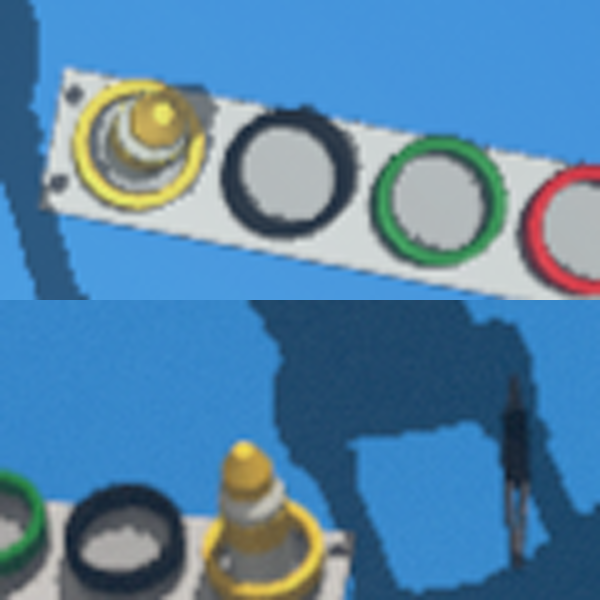

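Yellow stands upright inside its collar in both views. Now black.

Emit:
apply_moves(rows=[[[0.1, -0.02, 0], [0, 0, 0], 0], [[0.27, -0.05, 0], [0, 0, 0], 0], [[0.45, -0.08, 0], [0, 0, 0], 0], [[0.62, -0.11, 0], [0, 0, 0], 0], [[0.74, -0.13, 0.02], [0, 0, 0], 0], [[0.793, -0.135, 0.026], [0, 0, 0], 0], [[0.793, -0.135, 0.026], [0, 0, 0], 0], [[0.793, -0.135, 0.026], [0, 0, 0], 0]])

```text
t: 12.37
tool_pos: [0.5071, 0.2307, 0.1554]
orientation: [[-0.057, 0.998, -0.0], [0.998, 0.057, -0.001], [-0.001, -0.0, -1.0]]
wrist_force: [-0.0, 0.6, 0.0]
opening: 0.999
finger_force: 0.0
```

```bash
python3 - <<'E'
from h import *
go(504.3,234.6,39,3.25)
w=r.get_image("wrist");cv2.imwrite("pics/w5.png",w)
E
```

```text
t 12.37 pos [507.1 230.7 155.4] yaw 3.26 tilt [-0.0002 -0.0007] F [-0.   0.6  0. ] ff 0.0 open 0.999 -> shift [ 0.034 -0.022  0.97 ] turn 0.0
```

View pics/w5.png

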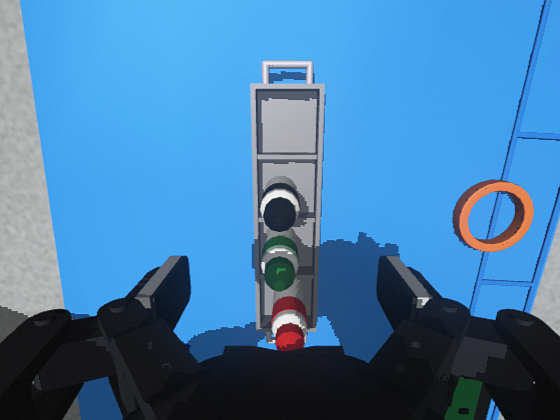

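Wrist view: black cap at (279,213), which works out to about (505,235) mm and matches. Now descend and grip.

Emit:
apply_moves(rows=[[[0.02, -0.015, 0.12], [0, 0, 0], 0], [[0.034, -0.02, 0.26], [0, 0, 0], 0], [[0.034, -0.02, 0.4], [0, 0, 0], 0], [[0.034, -0.02, 0.54], [0, 0, 0], 0], [[0.034, -0.02, 0.68], [0, 0, 0], 0], [[0.034, -0.02, 0.82], [0, 0, 0], 0], [[0.034, -0.02, 0.92], [0, 0, 0], 0], [[0.034, -0.02, 0.96], [0, 0, 0], 0], [[0.034, -0.02, 0.96], [0, 0, 0], 60], [[0.034, -0.02, 0.96], [0, 0, 0], 100]])

```text
t: 13.25
tool_pos: [0.5051, 0.2346, 0.0407]
orientation: [[-0.056, 0.998, 0.0], [0.998, 0.056, 0.0], [0.0, 0.0, -1.0]]
wrist_force: [0.3, -0.9, 0.0]
opening: 0.747
finger_force: 0.0
```

Emit:
apply_moves(rows=[[[0, 0, 0], [0, 0, 0], 130], [[0, 0, 0], [0, 0, 0], 150], [[0, 0, 0], [0, 0, 0], 170], [[0, 0, 0], [0, 0, 0], 190], [[0, 0, 0], [0, 0, 0], 220], [[0, 0, 0], [0, 0, 0], 255], [[0, 0, 0], [0, 0, 0], 255], [[0, 0, 0], [0, 0, 0], 255], [[0, 0, 0], [0, 0, 0], 255]])

```text
t: 14.0
tool_pos: [0.5051, 0.2353, 0.0414]
orientation: [[-0.057, 0.998, 0.002], [0.998, 0.057, 0.0], [0.0, 0.002, -1.0]]
wrist_force: [-0.5, -0.5, 6.0]
opening: 0.335
finger_force: 59.0
```

```bash
python3 - <<'E'
from h import *
go(581.3,-184.5,160,-10.5)
E
```

```text
t 14.0 pos [505.1 235.3  41.4] yaw 3.27 tilt [0.0019 0.0004] F [-0.5 -0.5  6. ] ff 59.0 open 0.335 -> shift [-3.529  0.436 -0.988] turn 0.0383
```

Emit:
apply_moves(rows=[[[0, 0, -0.05], [0, 0, 0], 255], [[0, 0, -0.15], [0, 0, 0], 255], [[0, 0, -0.3], [0, 0, 0], 255], [[0, 0, -0.45], [0, 0, 0], 255], [[0, 0, -0.6], [0, 0, 0], 255], [[0, 0, -0.75], [0, 0, 0], 255], [[0, 0, -0.88], [0, 0, 0], 255], [[0, 0, -0.96], [0, 0, 0], 255], [[0, 0, -1.0], [0, 0, 0], 255]])

```text
t: 14.75
tool_pos: [0.505, 0.2354, 0.162]
orientation: [[-0.057, 0.998, 0.002], [0.998, 0.057, 0.001], [0.001, 0.002, -1.0]]
wrist_force: [-0.0, 0.7, -1.2]
opening: 0.335
finger_force: 59.1
```

Emit:
apply_moves(rows=[[[-0.05, 0.01, 0], [0, 0, 0], 255], [[-0.15, 0.02, 0], [0, 0, 0], 255], [[-0.3, 0.04, 0], [0, 0, 0], 255], [[-0.47, 0.06, 0], [0, 0, 0], 255], [[-0.64, 0.08, 0], [0, 0, 0], 255], [[-0.82, 0.1, 0], [0, 0, 0], 255], [[-1.0, 0.125, 0], [0, 0, 0], 255]])

```text
t: 15.33
tool_pos: [0.5253, 0.1141, 0.1589]
orientation: [[-0.057, 0.998, -0.003], [0.998, 0.057, -0.001], [-0.001, -0.003, -1.0]]
wrist_force: [-0.4, -0.5, -0.7]
opening: 0.338
finger_force: 59.1
```

Emit:
apply_moves(rows=[[[-0.17, 0.02, 0], [0, 0, 0], 255], [[-0.34, 0.04, 0], [0, 0, 0], 255], [[-0.51, 0.06, 0], [0, 0, 0], 255], [[-0.68, 0.08, 0], [0, 0, 0], 255], [[-0.84, 0.1, 0], [0, 0, 0], 255], [[-1.0, 0.125, 0], [0, 0, 0], 255]])

```text
t: 15.83
tool_pos: [0.5469, -0.0049, 0.1589]
orientation: [[-0.056, 0.998, -0.003], [0.998, 0.056, -0.0], [0.0, -0.003, -1.0]]
wrist_force: [-0.4, -0.2, -0.8]
opening: 0.333
finger_force: 59.1
```

Emit:
apply_moves(rows=[[[-0.17, 0.02, 0], [0, 0, 0.006], 255], [[-0.34, 0.04, 0], [0, 0, 0.012], 255], [[-0.51, 0.06, 0], [0, 0, 0.019], 255], [[-0.67, 0.08, 0], [0, 0, 0.025], 255], [[-0.82, 0.1, 0], [0, 0, 0.032], 255], [[-0.94, 0.12, 0], [0, 0, 0.0383], 255], [[-1.0, 0.125, 0], [0, 0, 0.0383], 255], [[-1.0, 0.125, 0], [0, 0, 0.0383], 255], [[-1.0, 0.125, 0], [0, 0, 0.0383], 255]])

```text
t: 16.58
tool_pos: [0.5693, -0.1217, 0.1598]
orientation: [[0.183, 0.983, -0.001], [0.983, -0.183, 0.001], [0.001, -0.002, -1.0]]
wrist_force: [-0.7, -0.2, -0.5]
opening: 0.338
finger_force: 59.1
```

```bash
python3 - <<'E'
from h import *
go(581.3,-184.5,110,-10.5)
E
```

```text
t 16.58 pos [ 569.3 -121.7  159.8] yaw -10.55 tilt [-0.0014  0.0012] F [-0.7 -0.2 -0.5] ff 59.1 open 0.338 -> shift [-0.497  0.195  0.414] turn -0.0001
```

Emit:
apply_moves(rows=[[[-0.1, 0.04, 0], [0, 0, 0], 255], [[-0.22, 0.09, 0], [0, 0, 0], 255], [[-0.34, 0.14, 0], [0, 0, 0], 255], [[-0.45, 0.18, 0], [0, 0, 0], 255], [[-0.497, 0.195, 0.05], [0, 0, 0], 255], [[-0.497, 0.195, 0.15], [0, 0, 0], 255], [[-0.497, 0.195, 0.28], [0, 0, 0], 255], [[-0.497, 0.195, 0.4], [0, 0, 0], 255], [[-0.497, 0.195, 0.4], [0, 0, 0], 255], [[-0.497, 0.195, 0.4], [0, 0, 0], 255]])

```text
t: 17.42
tool_pos: [0.5813, -0.1848, 0.1113]
orientation: [[0.183, 0.983, -0.002], [0.983, -0.183, 0.001], [0.001, -0.002, -1.0]]
wrist_force: [1.0, 0.1, -0.8]
opening: 0.335
finger_force: 59.2
```

```bash
python3 - <<'E'
from h import *
go(581.3,-184.5,50,-10.5)
E
```

```text
t 17.42 pos [ 581.3 -184.8  111.3] yaw -10.56 tilt [-0.0023  0.0013] F [ 1.   0.1 -0.8] ff 59.2 open 0.335 -> shift [0.002 0.001 0.511] turn -0.0002
```

Emit:
apply_moves(rows=[[[0, 0, 0.06], [0, 0, 0], 255], [[0, 0, 0.15], [0, 0, 0], 255], [[0, 0, 0.26], [0, 0, 0], 255], [[0, 0, 0.36], [0, 0, 0], 255], [[0, 0, 0.44], [0, 0, 0], 255], [[0, 0, 0.5], [0, 0, 0], 255], [[0, 0, 0.5], [0, 0, 0], 255], [[0, 0, 0.5], [0, 0, 0], 255]])

```text
t: 18.08
tool_pos: [0.5819, -0.1846, 0.0521]
orientation: [[0.183, 0.983, -0.0], [0.983, -0.183, 0.0], [0.0, -0.0, -1.0]]
wrist_force: [-0.0, 0.2, -0.5]
opening: 0.339
finger_force: 59.2
```

Emit:
apply_moves(rows=[[[0, 0, 0.01], [0, 0, 0], 255], [[0, 0, 0.02], [0, 0, 0], 255], [[0, 0, 0.03], [0, 0, 0], 255], [[0, 0, 0.03], [0, 0, 0], 255], [[0, 0, 0.03], [0, 0, 0], 255]])

```text
t: 18.5
tool_pos: [0.582, -0.1846, 0.049]
orientation: [[0.183, 0.983, 0.0], [0.983, -0.183, -0.0], [0.0, 0.0, -1.0]]
wrist_force: [-0.0, 0.5, -1.3]
opening: 0.332
finger_force: 59.2
```

Emit:
apply_moves(rows=[[[0, 0, 0.015], [0, 0, 0], 255], [[0, 0, 0.015], [0, 0, 0], 255], [[0, 0, 0.015], [0, 0, 0], 255]])

```text
t: 18.75
tool_pos: [0.5823, -0.1848, 0.0475]
orientation: [[0.183, 0.983, 0.001], [0.983, -0.183, -0.0], [-0.0, 0.001, -1.0]]
wrist_force: [-0.7, 0.3, 2.2]
opening: 0.333
finger_force: 59.4
```

Contact at the same height. Release and go for green.

Emit:
apply_moves(rows=[[[0, 0, 0], [0, 0, 0], 200], [[0, 0, 0], [0, 0, 0], 120], [[0, 0, 0], [0, 0, 0], 60], [[0, 0, 0], [0, 0, 0], 0], [[0, 0, 0], [0, 0, 0], 0], [[0, 0, 0], [0, 0, 0], 0], [[0, 0, 0], [0, 0, 0], 0], [[0, 0, -0.05], [0, 0, 0], 0], [[0, 0, -0.15], [0, 0, 0], 0], [[0, 0, -0.25], [0, 0, 0], 0]])

```text
t: 19.58
tool_pos: [0.5816, -0.1845, 0.0772]
orientation: [[0.183, 0.983, -0.001], [0.983, -0.183, 0.001], [0.0, -0.001, -1.0]]
wrist_force: [0.5, -0.5, 0.9]
opening: 0.998
finger_force: 0.0
```

Emit:
apply_moves(rows=[[[0, 0, -0.15], [0, 0, 0], 0], [[0, 0, -0.3], [0, 0, 0], 0], [[0, 0, -0.45], [0, 0, 0], 0], [[0, 0, -0.6], [0, 0, 0], 0], [[0, 0, -0.68], [0, 0, 0], 0], [[0, 0, -0.68], [0, 0, 0], 0]])

```text
t: 20.08
tool_pos: [0.5835, -0.1853, 0.1615]
orientation: [[0.183, 0.983, 0.005], [0.983, -0.183, -0.002], [-0.001, 0.005, -1.0]]
wrist_force: [-0.1, -0.2, -0.1]
opening: 1.0
finger_force: 0.0
```

Emit:
apply_moves(rows=[[[0.1, -0.04, 0], [0, 0, 0], 0], [[0.28, -0.11, 0], [0, 0, 0], 0], [[0.46, -0.18, 0], [0, 0, 0], 0], [[0.64, -0.25, 0], [0, 0, 0], 0], [[0.82, -0.33, 0], [0, 0, 0], 0], [[1.0, -0.4, 0], [0, 0, 0], 0]])

```text
t: 20.58
tool_pos: [0.5546, -0.0557, 0.1568]
orientation: [[0.183, 0.983, -0.004], [0.983, -0.183, 0.002], [0.001, -0.004, -1.0]]
wrist_force: [0.6, 0.8, -0.1]
opening: 0.999
finger_force: 0.0
```

Emit:
apply_moves(rows=[[[0.18, -0.07, 0], [0, 0, -0.008], 0], [[0.36, -0.14, 0], [0, 0, -0.016], 0], [[0.54, -0.21, 0], [0, 0, -0.024], 0], [[0.72, -0.28, 0], [0, 0, -0.032], 0], [[0.87, -0.35, 0], [0, 0, -0.0383], 0], [[1.0, -0.4, 0], [0, 0, -0.0383], 0], [[1.0, -0.4, 0], [0, 0, -0.0383], 0], [[1.0, -0.4, 0], [0, 0, -0.0383], 0]])

```text
t: 21.25
tool_pos: [0.53, 0.0699, 0.1574]
orientation: [[-0.059, 0.998, -0.003], [0.998, 0.059, -0.0], [0.0, -0.003, -1.0]]
wrist_force: [0.2, 0.2, 0.5]
opening: 0.998
finger_force: 0.0
```

```bash
python3 - <<'E'
from h import *
go(506.5,189.2,155,3.25)
E
```

```text
t 21.25 pos [530.   69.9 157.4] yaw 3.38 tilt [-0.0027 -0.0001] F [0.2 0.2 0.5] ff 0.0 open 0.998 -> shift [ 1.004 -0.136  0.02 ] turn 0.0004
```

Emit:
apply_moves(rows=[[[0.1, -0.02, 0], [0, 0, 0], 0], [[0.27, -0.05, 0], [0, 0, 0], 0], [[0.45, -0.08, 0], [0, 0, 0], 0], [[0.63, -0.11, 0], [0, 0, 0], 0], [[0.8, -0.13, 0.02], [0, 0, 0], 0], [[0.93, -0.136, 0.02], [0, 0, 0], 0], [[1.0, -0.136, 0.02], [0, 0, 0], 0], [[1.0, -0.136, 0.02], [0, 0, 0], 0], [[1.0, -0.136, 0.02], [0, 0, 0], 0]])

```text
t: 22.0
tool_pos: [0.5084, 0.1874, 0.156]
orientation: [[-0.057, 0.998, -0.0], [0.998, 0.057, -0.001], [-0.001, -0.0, -1.0]]
wrist_force: [-0.2, 0.3, 0.3]
opening: 1.001
finger_force: 0.0
```

```bash
python3 - <<'E'
from h import *
go(506.5,189.2,39,3.25)
w=r.get_image("wrist")
h=cv2.cvtColor(w,cv2.COLOR_BGR2HSV)
for nm,lo,hi in(('g',(55,100,30),(88,255,200)),('r',(0,120,80),(8,255,255))):
    n,l,s,c=cv2.connectedComponentsWithStats(cv2.inRange(h,np.array(lo),np.array(hi)))
    for i in range(1,n):
        if s[i,4]>150: print(nm,s[i],c[i],np.round(plane('wrist',c[i],.088)*1000,1))
E
```

```text
t 22.0 pos [508.4 187.4 156. ] yaw 3.28 tilt [-0.0002 -0.0007] F [-0.2  0.3  0.3] ff 0.0 open 1.001 -> shift [ 0.016 -0.014  0.975] turn 0.0001
g [263 186  37  16 175] [280.76 191.4 ] [505.2 207.2  88. ]
g [265 201  32  34 840] [280.59880952 217.8047619 ] [506.1 188.2  88. ]
g [469 309  31  11 246] [484.33739837 312.95121951] [666.4 120.7  88. ]
g [455 377  27  13 234] [467.94444444 384.21367521] [668.2  53.5  88. ]
```

Emit:
apply_moves(rows=[[[0.01, -0.01, 0.12], [0, 0, 0], 0], [[0.012, -0.014, 0.26], [0, 0, 0], 0], [[0.012, -0.014, 0.4], [0, 0, 0], 0], [[0.012, -0.014, 0.54], [0, 0, 0], 0], [[0.012, -0.014, 0.68], [0, 0, 0], 0], [[0.012, -0.014, 0.82], [0, 0, 0], 0], [[0.012, -0.014, 0.92], [0, 0, 0], 0], [[0.012, -0.014, 0.965], [0, 0, 0], 0], [[0.012, -0.014, 0.965], [0, 0, 0], 60], [[0.012, -0.014, 0.965], [0, 0, 0], 100]])

```text
t: 22.88
tool_pos: [0.507, 0.1885, 0.0406]
orientation: [[-0.056, 0.998, 0.0], [0.998, 0.056, -0.0], [-0.0, 0.0, -1.0]]
wrist_force: [0.4, 0.4, 0.5]
opening: 0.748
finger_force: 0.0
```

Emit:
apply_moves(rows=[[[0, 0, 0], [0, 0, 0], 130], [[0, 0, 0], [0, 0, 0], 150], [[0, 0, 0], [0, 0, 0], 170], [[0, 0, 0], [0, 0, 0], 190], [[0, 0, 0], [0, 0, 0], 220], [[0, 0, 0], [0, 0, 0], 255], [[0, 0, 0], [0, 0, 0], 255], [[0, 0, 0], [0, 0, 0], 255], [[0, 0, 0], [0, 0, 0], 255]])

```text
t: 23.63
tool_pos: [0.5072, 0.1892, 0.0415]
orientation: [[-0.057, 0.998, 0.002], [0.998, 0.057, 0.0], [0.0, 0.002, -1.0]]
wrist_force: [-0.6, -1.0, 6.7]
opening: 0.334
finger_force: 59.0
```

```bash
python3 - <<'E'
from h import *
go(569.3,-249.4,160,-10.5)
E
```

```text
t 23.63 pos [507.2 189.2  41.5] yaw 3.27 tilt [0.0019 0.0002] F [-0.6 -1.   6.7] ff 59.0 open 0.334 -> shift [-3.678  0.31  -0.988] turn 0.0383
```

Emit:
apply_moves(rows=[[[0, 0, -0.05], [0, 0, 0], 255], [[0, 0, -0.15], [0, 0, 0], 255], [[0, 0, -0.3], [0, 0, 0], 255], [[0, 0, -0.45], [0, 0, 0], 255], [[0, 0, -0.6], [0, 0, 0], 255], [[0, 0, -0.75], [0, 0, 0], 255], [[0, 0, -0.88], [0, 0, 0], 255], [[0, 0, -0.96], [0, 0, 0], 255], [[0, 0, -1.0], [0, 0, 0], 255]])

```text
t: 24.38
tool_pos: [0.5072, 0.1893, 0.162]
orientation: [[-0.057, 0.998, 0.002], [0.998, 0.057, 0.001], [0.001, 0.002, -1.0]]
wrist_force: [0.4, -0.4, -0.5]
opening: 0.334
finger_force: 59.1
```

Emit:
apply_moves(rows=[[[-0.05, 0.005, 0], [0, 0, 0], 255], [[-0.15, 0.015, 0], [0, 0, 0], 255], [[-0.3, 0.03, 0], [0, 0, 0], 255], [[-0.47, 0.045, 0], [0, 0, 0], 255], [[-0.64, 0.06, 0], [0, 0, 0], 255], [[-0.82, 0.07, 0], [0, 0, 0], 255], [[-1.0, 0.085, 0], [0, 0, 0], 255]])

```text
t: 24.97
tool_pos: [0.5226, 0.0678, 0.1589]
orientation: [[-0.057, 0.998, -0.003], [0.998, 0.057, -0.0], [-0.0, -0.003, -1.0]]
wrist_force: [0.1, -0.3, -2.2]
opening: 0.33
finger_force: 59.2
```

Emit:
apply_moves(rows=[[[-0.17, 0.015, 0], [0, 0, 0], 255], [[-0.34, 0.03, 0], [0, 0, 0], 255], [[-0.51, 0.045, 0], [0, 0, 0], 255], [[-0.68, 0.06, 0], [0, 0, 0], 255], [[-0.84, 0.07, 0], [0, 0, 0], 255], [[-1.0, 0.085, 0], [0, 0, 0], 255]])

```text
t: 25.47
tool_pos: [0.5393, -0.0514, 0.1589]
orientation: [[-0.056, 0.998, -0.003], [0.998, 0.056, 0.0], [0.0, -0.003, -1.0]]
wrist_force: [-0.7, 0.4, -1.0]
opening: 0.332
finger_force: 59.2
```

Emit:
apply_moves(rows=[[[-0.17, 0.015, 0], [0, 0, 0.006], 255], [[-0.34, 0.03, 0], [0, 0, 0.012], 255], [[-0.51, 0.045, 0], [0, 0, 0.019], 255], [[-0.67, 0.06, 0], [0, 0, 0.025], 255], [[-0.82, 0.07, 0], [0, 0, 0.032], 255], [[-0.94, 0.08, 0], [0, 0, 0.0383], 255], [[-1.0, 0.085, 0], [0, 0, 0.0383], 255], [[-1.0, 0.085, 0], [0, 0, 0.0383], 255], [[-1.0, 0.085, 0], [0, 0, 0.0383], 255]])

```text
t: 26.22
tool_pos: [0.557, -0.1685, 0.1598]
orientation: [[0.183, 0.983, -0.001], [0.983, -0.183, 0.001], [0.001, -0.001, -1.0]]
wrist_force: [0.7, 0.7, 0.2]
opening: 0.331
finger_force: 59.2
```

```bash
python3 - <<'E'
from h import *
go(569.3,-249.4,110,-10.5)
E
```

```text
t 26.22 pos [ 557.  -168.5  159.8] yaw -10.55 tilt [-0.0013  0.0013] F [0.7 0.7 0.2] ff 59.2 open 0.331 -> shift [-0.645  0.225  0.414] turn -0.0001
```

Emit:
apply_moves(rows=[[[-0.1, 0.04, 0], [0, 0, 0], 255], [[-0.25, 0.09, 0], [0, 0, 0], 255], [[-0.4, 0.14, 0], [0, 0, 0], 255], [[-0.55, 0.19, 0], [0, 0, 0], 255], [[-0.645, 0.225, 0], [0, 0, 0], 255], [[-0.645, 0.225, 0.1], [0, 0, 0], 255], [[-0.645, 0.225, 0.25], [0, 0, 0], 255], [[-0.645, 0.225, 0.4], [0, 0, 0], 255], [[-0.645, 0.225, 0.4], [0, 0, 0], 255], [[-0.645, 0.225, 0.4], [0, 0, 0], 255]])

```text
t: 27.05
tool_pos: [0.5694, -0.249, 0.1116]
orientation: [[0.182, 0.983, -0.002], [0.983, -0.182, 0.001], [0.001, -0.002, -1.0]]
wrist_force: [-0.1, 0.6, 0.4]
opening: 0.335
finger_force: 59.2
```

```bash
python3 - <<'E'
from h import *
go(569.3,-249.4,50,-10.5)
E
```

```text
t 27.05 pos [ 569.4 -249.   111.6] yaw -10.49 tilt [-0.0022  0.0015] F [-0.1  0.6  0.4] ff 59.2 open 0.335 -> shift [-0.004  0.001  0.513] turn 0.0
```

Emit:
apply_moves(rows=[[[0, 0, 0.06], [0, 0, 0], 255], [[0, 0, 0.15], [0, 0, 0], 255], [[0, 0, 0.26], [0, 0, 0], 255], [[0, 0, 0.36], [0, 0, 0], 255], [[0, 0, 0.44], [0, 0, 0], 255], [[0, 0, 0.5], [0, 0, 0], 255], [[0, 0, 0.5], [0, 0, 0], 255], [[0, 0, 0.5], [0, 0, 0], 255]])

```text
t: 27.72
tool_pos: [0.57, -0.2496, 0.0521]
orientation: [[0.183, 0.983, -0.0], [0.983, -0.183, 0.0], [0.0, -0.0, -1.0]]
wrist_force: [1.1, 0.2, -1.1]
opening: 0.336
finger_force: 59.2
```

Emit:
apply_moves(rows=[[[0, 0, 0.01], [0, 0, 0], 255], [[0, 0, 0.02], [0, 0, 0], 255], [[0, 0, 0.03], [0, 0, 0], 255], [[0, 0, 0.03], [0, 0, 0], 255], [[0, 0, 0.03], [0, 0, 0], 255]])

```text
t: 28.13
tool_pos: [0.5701, -0.2497, 0.049]
orientation: [[0.183, 0.983, 0.0], [0.983, -0.183, -0.0], [-0.0, 0.0, -1.0]]
wrist_force: [-0.6, -0.2, -0.9]
opening: 0.333
finger_force: 59.2
```

Emit:
apply_moves(rows=[[[0, 0, 0.015], [0, 0, 0], 255], [[0, 0, 0.015], [0, 0, 0], 255], [[0, 0, 0.015], [0, 0, 0], 255]])

```text
t: 28.38
tool_pos: [0.5703, -0.2498, 0.0475]
orientation: [[0.183, 0.983, 0.001], [0.983, -0.183, -0.001], [-0.0, 0.001, -1.0]]
wrist_force: [-0.4, 0.4, 2.1]
opening: 0.335
finger_force: 59.4
```

Emit:
apply_moves(rows=[[[0, 0, 0], [0, 0, 0], 200], [[0, 0, 0], [0, 0, 0], 120], [[0, 0, 0], [0, 0, 0], 60], [[0, 0, 0], [0, 0, 0], 0], [[0, 0, 0], [0, 0, 0], 0], [[0, 0, 0], [0, 0, 0], 0], [[0, 0, 0], [0, 0, 0], 0], [[0, 0, -0.05], [0, 0, 0], 0], [[0, 0, -0.15], [0, 0, 0], 0], [[0, 0, -0.25], [0, 0, 0], 0]])

```text
t: 29.22
tool_pos: [0.5696, -0.2494, 0.0771]
orientation: [[0.183, 0.983, -0.001], [0.983, -0.183, 0.001], [0.0, -0.001, -1.0]]
wrist_force: [0.1, 0.9, -0.5]
opening: 0.999
finger_force: 0.0
```

Emit:
apply_moves(rows=[[[0, 0, -0.15], [0, 0, 0], 0], [[0, 0, -0.3], [0, 0, 0], 0], [[0, 0, -0.45], [0, 0, 0], 0], [[0, 0, -0.6], [0, 0, 0], 0], [[0, 0, -0.68], [0, 0, 0], 0], [[0, 0, -0.68], [0, 0, 0], 0]])

```text
t: 29.72
tool_pos: [0.5714, -0.2504, 0.1615]
orientation: [[0.183, 0.983, 0.005], [0.983, -0.183, -0.003], [-0.002, 0.005, -1.0]]
wrist_force: [0.4, -0.3, 0.1]
opening: 0.993
finger_force: 0.0
```

Emit:
apply_moves(rows=[[[0.1, -0.03, 0], [0, 0, 0], 0], [[0.28, -0.09, 0], [0, 0, 0], 0], [[0.46, -0.16, 0], [0, 0, 0], 0], [[0.64, -0.22, 0], [0, 0, 0], 0], [[0.82, -0.28, 0], [0, 0, 0], 0], [[1.0, -0.34, 0], [0, 0, 0], 0]])

```text
t: 30.22
tool_pos: [0.5501, -0.1219, 0.1568]
orientation: [[0.183, 0.983, -0.003], [0.983, -0.183, 0.002], [0.001, -0.004, -1.0]]
wrist_force: [0.5, -0.5, 0.9]
opening: 0.997
finger_force: 0.0
```

Emit:
apply_moves(rows=[[[0.18, -0.06, 0], [0, 0, -0.008], 0], [[0.36, -0.12, 0], [0, 0, -0.016], 0], [[0.54, -0.18, 0], [0, 0, -0.024], 0], [[0.72, -0.24, 0], [0, 0, -0.032], 0], [[0.87, -0.3, 0], [0, 0, -0.0383], 0], [[1.0, -0.34, 0], [0, 0, -0.0383], 0], [[1.0, -0.34, 0], [0, 0, -0.0383], 0], [[1.0, -0.34, 0], [0, 0, -0.0383], 0]])

```text
t: 30.88
tool_pos: [0.5323, 0.0025, 0.1574]
orientation: [[-0.059, 0.998, -0.003], [0.998, 0.059, 0.0], [0.0, -0.003, -1.0]]
wrist_force: [0.0, -0.2, 0.5]
opening: 0.998
finger_force: 0.0
```

```bash
python3 - <<'E'
from h import *
go(516.4,133.3,155,3.25)
E
```

```text
t 30.88 pos [532.3   2.5 157.4] yaw 3.38 tilt [-0.0026  0.0002] F [ 0.  -0.2  0.5] ff 0.0 open 0.998 -> shift [ 1.096 -0.068  0.021] turn 0.0004
```

Emit:
apply_moves(rows=[[[0.1, -0.01, 0], [0, 0, 0], 0], [[0.27, -0.02, 0], [0, 0, 0], 0], [[0.45, -0.03, 0], [0, 0, 0], 0], [[0.63, -0.04, 0], [0, 0, 0], 0], [[0.82, -0.055, 0.02], [0, 0, 0], 0], [[1.0, -0.07, 0.02], [0, 0, 0], 0]])

```text
t: 31.38
tool_pos: [0.5178, 0.1214, 0.1555]
orientation: [[-0.055, 0.998, -0.001], [0.998, 0.055, 0.0], [0.0, -0.001, -1.0]]
wrist_force: [0.0, 0.2, -0.2]
opening: 0.997
finger_force: 0.0
```

Emit:
apply_moves(rows=[[[0.07, 0, 0], [0, 0, 0], 0], [[0.1, 0, 0], [0, 0, 0], 0], [[0.1, 0, 0], [0, 0, 0], 0], [[0.1, 0, 0], [0, 0, 0], 0]])

```text
t: 31.72
tool_pos: [0.518, 0.1317, 0.1561]
orientation: [[-0.056, 0.998, 0.0], [0.998, 0.056, -0.001], [-0.001, 0.0, -1.0]]
wrist_force: [0.1, 0.2, -0.0]
opening: 1.0
finger_force: 0.0
```

```bash
python3 - <<'E'
from h import *
go(516.4,133.3,39,3.25)
w=r.get_image("wrist")
h=cv2.cvtColor(w,cv2.COLOR_BGR2HSV)
n,l,s,c=cv2.connectedComponentsWithStats(cv2.inRange(h,np.array((0,120,80)),np.array((8,255,255)))|cv2.inRange(h,np.array((170,120,80)),np.array((179,255,255))))
for i in range(1,n):
    if s[i,4]>150: print(s[i],c[i],np.round(plane('wrist',c[i],.088)*1000,1))
E
```

```text
t 31.72 pos [518.  131.7 156.1] yaw 3.23 tilt [ 0.0001 -0.0007] F [ 0.1  0.2 -0. ] ff 0.0 open 1.0 -> shift [ 0.014 -0.012  0.976] turn -0.0
[265 188  36  16 175] [281.53714286 193.46285714] [515.4 150.3  88. ]
[267 203  32  34 826] [282.55690073 220.031477  ] [517.1 131.1  88. ]
```

Emit:
apply_moves(rows=[[[0.005, -0.008, 0.12], [0, 0, 0], 0], [[0.006, -0.01, 0.26], [0, 0, 0], 0], [[0.006, -0.01, 0.4], [0, 0, 0], 0], [[0.006, -0.01, 0.54], [0, 0, 0], 0], [[0.006, -0.01, 0.68], [0, 0, 0], 0], [[0.006, -0.01, 0.82], [0, 0, 0], 0], [[0.006, -0.01, 0.92], [0, 0, 0], 0], [[0.006, -0.01, 0.965], [0, 0, 0], 0], [[0.006, -0.01, 0.965], [0, 0, 0], 60], [[0.006, -0.01, 0.965], [0, 0, 0], 100]])

```text
t: 32.6
tool_pos: [0.5169, 0.1326, 0.0406]
orientation: [[-0.056, 0.998, 0.0], [0.998, 0.056, -0.0], [-0.0, 0.0, -1.0]]
wrist_force: [0.8, 0.1, 0.7]
opening: 0.746
finger_force: 0.0
```

Emit:
apply_moves(rows=[[[0, 0, 0], [0, 0, 0], 130], [[0, 0, 0], [0, 0, 0], 150], [[0, 0, 0], [0, 0, 0], 170], [[0, 0, 0], [0, 0, 0], 190], [[0, 0, 0], [0, 0, 0], 220], [[0, 0, 0], [0, 0, 0], 255], [[0, 0, 0], [0, 0, 0], 255], [[0, 0, 0], [0, 0, 0], 255], [[0, 0, 0], [0, 0, 0], 255]])

```text
t: 33.35
tool_pos: [0.5173, 0.1333, 0.0415]
orientation: [[-0.057, 0.998, 0.002], [0.998, 0.057, 0.0], [-0.0, 0.002, -1.0]]
wrist_force: [-1.0, -0.6, 5.3]
opening: 0.335
finger_force: 58.9
```

```bash
python3 - <<'E'
from h import *
go(557.3,-314.3,160,-10.5)
E
```

```text
t 33.35 pos [517.3 133.3  41.5] yaw 3.28 tilt [0.0022 0.0001] F [-1.  -0.6  5.3] ff 58.9 open 0.335 -> shift [-3.743  0.122 -0.987] turn 0.0383
```

Emit:
apply_moves(rows=[[[0, 0, -0.05], [0, 0, 0], 255], [[0, 0, -0.15], [0, 0, 0], 255], [[0, 0, -0.3], [0, 0, 0], 255], [[0, 0, -0.45], [0, 0, 0], 255], [[0, 0, -0.6], [0, 0, 0], 255], [[0, 0, -0.75], [0, 0, 0], 255], [[0, 0, -0.88], [0, 0, 0], 255], [[0, 0, -0.96], [0, 0, 0], 255], [[0, 0, -1.0], [0, 0, 0], 255]])

```text
t: 34.1
tool_pos: [0.5171, 0.1334, 0.162]
orientation: [[-0.057, 0.998, 0.002], [0.998, 0.057, 0.0], [0.0, 0.002, -1.0]]
wrist_force: [-0.0, -0.8, 0.4]
opening: 0.335
finger_force: 59.1
```

Emit:
apply_moves(rows=[[[-0.05, 0, 0], [0, 0, 0], 255], [[-0.15, 0, 0], [0, 0, 0], 255], [[-0.3, 0.01, 0], [0, 0, 0], 255], [[-0.47, 0.01, 0], [0, 0, 0], 255], [[-0.64, 0.02, 0], [0, 0, 0], 255], [[-0.82, 0.02, 0], [0, 0, 0], 255], [[-1.0, 0.025, 0], [0, 0, 0], 255]])

```text
t: 34.68
tool_pos: [0.5251, 0.0117, 0.1589]
orientation: [[-0.057, 0.998, -0.003], [0.998, 0.057, -0.0], [0.0, -0.003, -1.0]]
wrist_force: [0.4, -0.1, -0.3]
opening: 0.334
finger_force: 59.1
```

Emit:
apply_moves(rows=[[[-0.17, 0, 0], [0, 0, 0], 255], [[-0.34, 0.01, 0], [0, 0, 0], 255], [[-0.51, 0.01, 0], [0, 0, 0], 255], [[-0.68, 0.02, 0], [0, 0, 0], 255], [[-0.84, 0.02, 0], [0, 0, 0], 255], [[-1.0, 0.025, 0], [0, 0, 0], 255]])

```text
t: 35.18
tool_pos: [0.5348, -0.108, 0.1589]
orientation: [[-0.056, 0.998, -0.003], [0.998, 0.056, 0.001], [0.001, -0.003, -1.0]]
wrist_force: [1.0, 0.3, 0.2]
opening: 0.331
finger_force: 59.1
```

Emit:
apply_moves(rows=[[[-0.17, 0, 0], [0, 0, 0.006], 255], [[-0.34, 0.01, 0], [0, 0, 0.012], 255], [[-0.51, 0.01, 0], [0, 0, 0.019], 255], [[-0.67, 0.02, 0], [0, 0, 0.025], 255], [[-0.82, 0.02, 0], [0, 0, 0.032], 255], [[-0.94, 0.025, 0], [0, 0, 0.0383], 255], [[-1.0, 0.025, 0], [0, 0, 0.0383], 255], [[-1.0, 0.025, 0], [0, 0, 0.0383], 255], [[-1.0, 0.025, 0], [0, 0, 0.0383], 255]])

```text
t: 35.93
tool_pos: [0.5454, -0.2255, 0.1597]
orientation: [[0.183, 0.983, -0.001], [0.983, -0.183, 0.001], [0.001, -0.001, -1.0]]
wrist_force: [0.1, 0.2, -0.6]
opening: 0.33
finger_force: 59.2
```

```bash
python3 - <<'E'
from h import *
go(557.3,-314.3,110,-10.5)
E
```

```text
t 35.93 pos [ 545.4 -225.5  159.7] yaw -10.55 tilt [-0.0012  0.0014] F [ 0.1  0.2 -0.6] ff 59.2 open 0.33 -> shift [-0.709  0.234  0.413] turn -0.0001
```

Emit:
apply_moves(rows=[[[-0.1, 0.04, 0], [0, 0, 0], 255], [[-0.26, 0.09, 0], [0, 0, 0], 255], [[-0.43, 0.14, 0], [0, 0, 0], 255], [[-0.6, 0.2, 0], [0, 0, 0], 255], [[-0.707, 0.232, 0], [0, 0, 0], 255], [[-0.707, 0.232, 0.08], [0, 0, 0], 255], [[-0.707, 0.232, 0.24], [0, 0, 0], 255], [[-0.707, 0.232, 0.4], [0, 0, 0], 255], [[-0.707, 0.232, 0.4], [0, 0, 0], 255], [[-0.707, 0.232, 0.4], [0, 0, 0], 255]])

```text
t: 36.77
tool_pos: [0.5568, -0.3124, 0.1109]
orientation: [[0.182, 0.983, -0.003], [0.983, -0.182, 0.003], [0.002, -0.004, -1.0]]
wrist_force: [-0.2, -0.1, 0.4]
opening: 0.334
finger_force: 59.2
```

```bash
python3 - <<'E'
from h import *
go(557.3,-314.3,50,-10.5)
E
```

```text
t 36.77 pos [ 556.8 -312.4  110.9] yaw -10.48 tilt [-0.0031  0.0029] F [-0.2 -0.1  0.4] ff 59.2 open 0.334 -> shift [-0.016  0.009  0.508] turn 0.0001
```

Emit:
apply_moves(rows=[[[-0.005, 0, 0.06], [0, 0, 0], 255], [[-0.007, 0, 0.15], [0, 0, 0], 255], [[-0.007, 0, 0.26], [0, 0, 0], 255], [[-0.007, 0, 0.36], [0, 0, 0], 255], [[-0.007, 0, 0.44], [0, 0, 0], 255], [[-0.007, 0, 0.5], [0, 0, 0], 255], [[-0.007, 0, 0.5], [0, 0, 0], 255], [[-0.007, 0, 0.5], [0, 0, 0], 255]])

```text
t: 37.43
tool_pos: [0.5576, -0.315, 0.0522]
orientation: [[0.183, 0.983, -0.0], [0.983, -0.183, 0.0], [0.0, -0.0, -1.0]]
wrist_force: [0.4, 0.5, -1.0]
opening: 0.333
finger_force: 59.2
```

Emit:
apply_moves(rows=[[[0, 0, 0.01], [0, 0, 0], 255], [[0, 0, 0.02], [0, 0, 0], 255], [[0, 0, 0.03], [0, 0, 0], 255], [[0, 0, 0.03], [0, 0, 0], 255], [[0, 0, 0.03], [0, 0, 0], 255]])

```text
t: 37.85
tool_pos: [0.5577, -0.3151, 0.0489]
orientation: [[0.183, 0.983, 0.0], [0.983, -0.183, -0.0], [-0.0, 0.0, -1.0]]
wrist_force: [-0.5, 0.3, -0.6]
opening: 0.329
finger_force: 59.2
```

Emit:
apply_moves(rows=[[[0, 0, 0.015], [0, 0, 0], 255], [[0, 0, 0.015], [0, 0, 0], 255], [[0, 0, 0.015], [0, 0, 0], 255]])

```text
t: 38.1
tool_pos: [0.558, -0.3153, 0.0475]
orientation: [[0.183, 0.983, 0.001], [0.983, -0.183, -0.001], [-0.0, 0.001, -1.0]]
wrist_force: [0.2, 0.7, 1.9]
opening: 0.334
finger_force: 59.4
```

Contact. Release, rise and retreat so the row can be seen.

Emit:
apply_moves(rows=[[[0, 0, 0], [0, 0, 0], 200], [[0, 0, 0], [0, 0, 0], 120], [[0, 0, 0], [0, 0, 0], 60], [[0, 0, 0], [0, 0, 0], 0], [[0, 0, 0], [0, 0, 0], 0], [[0, 0, 0], [0, 0, 0], 0], [[0, 0, 0], [0, 0, 0], 0], [[0, 0, -0.05], [0, 0, 0], 0], [[0, 0, -0.15], [0, 0, 0], 0], [[0, 0, -0.25], [0, 0, 0], 0]])

```text
t: 38.93
tool_pos: [0.5574, -0.3148, 0.0771]
orientation: [[0.183, 0.983, -0.001], [0.983, -0.183, 0.001], [0.001, -0.001, -1.0]]
wrist_force: [-0.3, -0.3, 0.5]
opening: 1.002
finger_force: 0.0
```

Emit:
apply_moves(rows=[[[0, 0, -0.15], [0, 0, 0], 0], [[0, 0, -0.3], [0, 0, 0], 0], [[0, 0, -0.45], [0, 0, 0], 0], [[0, 0, -0.6], [0, 0, 0], 0], [[0, 0, -0.8], [0, 0, 0], 0], [[0, 0, -0.8], [0, 0, 0], 0]])

```text
t: 39.43
tool_pos: [0.5601, -0.3167, 0.1785]
orientation: [[0.183, 0.983, 0.008], [0.983, -0.183, -0.006], [-0.004, 0.009, -1.0]]
wrist_force: [1.1, -0.6, -0.0]
opening: 1.001
finger_force: 0.0
```

Emit:
apply_moves(rows=[[[0.1, -0.05, 0], [0, 0, 0], 0], [[0.28, -0.15, 0], [0, 0, 0], 0], [[0.46, -0.25, 0], [0, 0, 0], 0], [[0.64, -0.4, 0], [0, 0, 0], 0], [[0.82, -0.5, 0], [0, 0, 0], 0], [[1.0, -0.6, 0], [0, 0, 0], 0]])

```text
t: 39.93
tool_pos: [0.5065, -0.1813, 0.1715]
orientation: [[0.183, 0.983, -0.003], [0.983, -0.183, 0.002], [0.002, -0.003, -1.0]]
wrist_force: [-0.2, 0.8, 0.0]
opening: 1.001
finger_force: 0.0
```

Emit:
apply_moves(rows=[[[0.18, -0.1, 0], [0, 0, 0], 0], [[0.36, -0.2, 0], [0, 0, 0], 0], [[0.54, -0.3, 0], [0, 0, 0], 0], [[0.72, -0.4, 0], [0, 0, 0], 0], [[0.87, -0.5, 0], [0, 0, 0], 0], [[1.0, -0.6, 0], [0, 0, 0], 0]])

```text
t: 40.43
tool_pos: [0.4575, -0.0503, 0.1716]
orientation: [[0.182, 0.983, -0.003], [0.983, -0.182, 0.002], [0.001, -0.003, -1.0]]
wrist_force: [0.3, 0.4, 0.9]
opening: 0.996
finger_force: 0.0
```

Emit:
apply_moves(rows=[[[0.18, 0, 0], [0, 0, 0], 0], [[0.36, 0, 0], [0, 0, 0], 0], [[0.54, 0, 0], [0, 0, 0], 0], [[0.72, 0, 0], [0, 0, 0], 0], [[0.87, 0, 0], [0, 0, 0], 0], [[1.0, 0, 0], [0, 0, 0], 0], [[1.0, 0, 0], [0, 0, 0], 0], [[1.0, 0, 0], [0, 0, 0], 0]])

```text
t: 41.1
tool_pos: [0.4802, 0.0661, 0.1719]
orientation: [[0.181, 0.984, -0.003], [0.984, -0.181, -0.0], [-0.001, -0.003, -1.0]]
wrist_force: [0.7, -0.1, -1.0]
opening: 1.0
finger_force: 0.0
```

```bash
python3 - <<'E'
from h import *
go(500,0,150)
t=r.get_image("top");s=r.get_image("scene");cv2.imwrite("pics/top1.png",t);cv2.imwrite("pics/scene1.png",s)
f=lambda i,x,y,w,h:cv2.resize(i[y:y+h,x:x+w],None,fx=5,fy=5,interpolation=cv2.INTER_CUBIC)
cv2.imwrite("pics/c9.png",cv2.vconcat([f(t,325,160,160,58),f(s,90,198,160,62)]))
E
```

```text
t 41.1 pos [480.2  66.1 171.9] yaw -10.4 tilt [-0.0028 -0.0001] F [ 0.7 -0.1 -1. ] ff 0.0 open 1.0 -> shift [-0.512  0.262  0.182] turn None
```

View pics/c9.png

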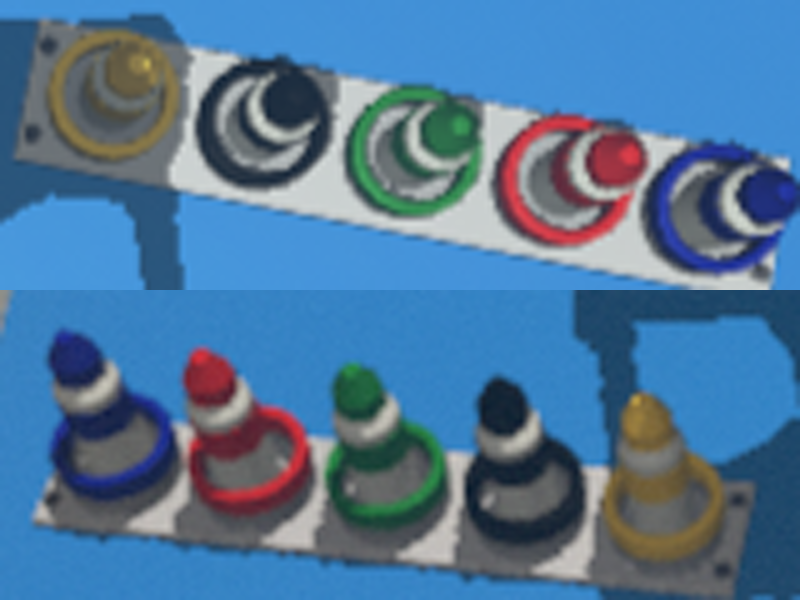

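The row is in order, every bottle upright in its own collar, blue untouched. A quick numeric check of the cap centres against the holder axes:

```bash
python3 - <<'E'
from h import *
H={'yellow':(593.3,-119.6),'black':(581.3,-184.5),'green':(569.3,-249.4),'red':(557.3,-314.3)}
for c,a,b in(('yellow',(130,72),(647,130)),('black',(288,98),(503,117)),('green',(448,128),(358,102)),('red',(613,158),(210,88))):
    p,e=tri((325+a[0]/5-.4,160+a[1]/5-.4),(90+b[0]/5-.4,198+b[1]/5-.4));print(c,np.round(p*1000,1),round(e,1),np.round(p[:2]*1000-H[c],1))
E
```

```text
yellow [ 592.6 -120.3   94.8] 0.0 [-0.7 -0.7]
black [ 582.3 -184.2   95.6] 0.3 [1.  0.3]
green [ 570.4 -248.9   95.9] 0.1 [1.1 0.5]
red [ 558.6 -315.5   95.8] 0.1 [ 1.3 -1.2]
```

All four are within 2 mm of their holder axes and at the right height, so I'm handing in.

```bash
python3 -c "
from rig import r
print(r.finish_job())"
```

```text
the job is handed in; nothing more can be done
None
```

The red, yellow, green and black bottles each stand upright on the floor of their own holder, within about 2 mm of its axis; the blue bottle was left in place, and I handed the job in after about 41 s of robot time (no verdict was returned).

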